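# Turn the wet dish brush bristles-up in its crock

## Robot

A 7-joint arm with a two-finger parallel gripper is mounted at the origin on the work surface. World frame = base frame: x ahead of the robot, y to its left, z up, the work surface at z = 0. Lengths are in m, angles in degrees, forces in N, time in s.
With the tool pointing down it reaches from about 0.4 to 0.75 m from the base axis. Payload 19.5 kg.
Tool frame: the origin (TCP) lies at the very end of the fingers, on their centre line; the grasp point (between the pads) lies 19 mm behind it; y points along the fingers, z is the direction in which the jaws open and shut, and the axes are right-handed (so a half turn about y gives the same grasp; the last joint's range is limited). The gripper opens to 85 mm and grips with 20 to 120 N. Pads are 22 mm wide; open, the fingers measure 114 mm over their backs; the gripper's body (76 mm by 85 mm) begins 54 mm behind the grasp point. The pads swing forward as they close: fully open they stand 13 mm farther back than shut.
Start: joints at [-74.754, 40.479, -1.581, 85.061, 1.261, 54.483, -4.326], TCP at [0.174, 0.548, 0.231] pointing down, gripper open.
Joint ranges: [-155.06, 155.06], [-18.47, 123.98], [-90, 86.84], [0, 140.48], [-83.41, 263.41], [0, 116], [-161.91, 161.91]. Speed limits (degrees/s): [108.29, 108.29, 147.25, 147.25, 172.46, 172.46, 172.46].

## Interface

Orientations are given as [roll, pitch, yaw] about the fixed x, y, z axes, in that order (R = Rz(yaw) Ry(pitch) Rx(roll)).
In Python, from cell import readout, viewer, r gives the robot as it stands.
- The arm moves only by the tool step_arm, never from a script. Its argument "moves" is a list of rows, each an object of numbers: "tx", "ty", "tz": the shift along the tool's x, y, z in mm; "spin": the turn about the tool's y in rad. A call has 1 to 10 rows; each row shifts and turns the pose as measured when the row begins, along the tool's axes as they then stand; what a row does not reach is not made up. A row lasts 1/10 s, in which the tool goes at most 50 mm and 8.59 degrees, less where a joint would pass 70% of its speed; a pose out of reach is approached as far as the arm can. A call is refused whole if a number of a shift passes 50 or a number of a turn 0.15, either way. A call with a gripper value outside its range is refused whole. "grip" is the opening, from 0 (shut) to 1 (fully open), set as the call begins (left out, the last holds). The fingers move at their own pace and stop on an object; "newtons" is the grip in N (left out, the last holds). Time passes only in rows, so rows that do not move let the fingers close. It gives the time, the measured TCP pose, the force and the opening at its end, in the units of the state.
- readout.get_state(): the state, without advancing time (a new reading comes with each control period).
- viewer.grab_frame(name): name is "scene" or "side" or "wrist"; returns (picture, depth): 384x512x3 uint8, blue, green, red; 384x512 float32, m along the optical axis (not along the pixel's ray), 0 where there is no reading.
- viewer.camera_model(name): a dict with "intrinsics" (3x3 intrinsics, pixels), "rvec" (rotation vector, rad) and "tvec" (3), from world to camera coordinates, as OpenCV has them. Camera axes: x right, y down, z forward; pixel columns grow to the right and rows downward; lengths in m; the calibration is good to about 2 mm. A picture is of the moment at which its call begins: read the wrist's pose just before it. camera_model takes no time and is no camera call; for the wrist camera it gives the pose at the moment of the call.
- r.hand_in(): hands the job in, once; it reports no verdict.
The state is a dict: "clock": time; "joints": joint angles; "qd": joint speeds; "joint_torque": joint torques, N m; "tcp_pos": TCP position; "tool_rot": TCP orientation; "wrist_force": force on the tool from outside, world axes, zero at the start; "ft_torque": the same for the moment, N m; "grip_width": finger opening in m.
Only numpy, scipy, OpenCV 4.12 (cv2) and the standard library are available. Lean on these libraries where they do the work, as an engineer would, in place of code of your own. Each camera call takes 0.05 s, during which the arm holds its last target.

## Task

The red dish brush was put away wet with its bristles at the bottom of the steel crock. Pull it out, turn it end for end (the green mat is free to lay it on while you change your grip) and stand it back in the same steel crock, handle down and bristles up like the wooden spoon in the blue crock: lower the handle to the bottom rather than dropping it in. Leave the spoon, mug, glass, jar, plate and bottles where they stand, and let go of the brush.

Things in the scene. Friction and masses are not known exactly. Their poses are not given: they have to be found in the camera images.
- brush: Red rigid dish brush, 270 mm long, about 90 g, stood head-down in the steel crock, leaning some 17 degrees on its rim. Origin half-way along it, on its centre line, near its balance point; z axis points from handle end to bristle head. At z = +65 to +135 mm is the head: 44 mm wide (x), 34 mm thick (y), centred, red back on +y, stiff white bristles on -y.
- brush_handle_end (a point): Centre of the end face (white cap) of the brush's handle, 135 mm from the brush's origin; axes as the brush's. The handle is a straight bar 18 mm wide (x) by 14 mm thick (y), 200 mm long up to the head.
- brush_head_end (a point): Centre of the end face of the brush's bristle head, 135 mm from the brush's origin; axes as the brush's.
- crock: Bright steel utensil crock with drain holes, screwed to the counter: round, 135 mm high, outer diameter 80 mm, inner diameter 72 mm, open top, inner floor 6 mm above the counter. Origin at the centre of its underside, z up along its axis. Its place (left or right) varies.
- spoon_crock: Blue ceramic crock of the same shape and size, screwed to the counter, with the wooden spoon in it. Origin at the centre of its underside. It trades places with the steel crock.
- drip_mat: Green plastic drip mat fixed flat on the counter between the crocks, 270 mm (its x) by 250 mm (its y), 4 mm thick, nothing on it. Origin at the centre of its underside.
- spoon: Wooden spoon, 285 mm long, handle 12 mm thick, standing handle-down in the blue crock and leaning on its rim. Origin at the handle's lower end, z axis along it to the bowl. Bystander.
- mug: White mug, 80 mm wide, 90 mm high, with a handle reaching 65 to 70 mm from its axis, beyond the mat. Origin at the centre of its underside. Bystander.
- glass1: Tea glass, 68 mm wide, 95 mm high, beyond the mat. Origin at the centre of its underside. Bystander.
- soap: Blue bottle of washing-up soap, 60 mm wide, 190 mm high, at the far right. Origin at the centre of its underside. Bystander.
- spray: Clear spray bottle with a white trigger head (reaching 55 mm out to one side), 72 mm wide, 216 mm high, at the far left. Origin at the centre of its underside. Bystander.
- jar: Amber jar with black lid, 72 mm wide, 100 mm high, at the near right. Origin at the centre of its underside. Bystander.
- plate: White plate, 180 mm wide, 18 mm high, at the near left. Origin at the centre of its underside. Bystander.
Not all that is in view belongs to the job. What is shaped like the crock but pink or purple is not meant.

How it is judged (in metres and radians):
On the way, in this order (a step that is already met when the one before it is completed fails the run):
1. the brush is drawn wholly out of the steel crock ((z of brush_head_end in the frame of crock above 0.14 m or horizontal distance between brush_head_end and crock above 0.09 m)), for 0.1 s.
2. the brush has been turned end for end and its handle end is inside the steel crock (horizontal distance between brush_handle_end and crock below 0.036 m and z of brush_handle_end in the frame of crock below 0.12 m and angle between brush's own z axis and vertical below 0.7 rad), for 0.1 s.
At the end, for the whole second after the job is handed in: The brush stands at rest and let go in the steel crock, handle down on the crock's floor (end face's centre less than 22 mm above the counter and within 36 mm of the crock's axis), bristle head up (above 200 mm), leaning less than 40 degrees (horizontal distance between brush_handle_end and crock below 0.036 m and z of brush_handle_end in the frame of crock below 0.022 m and height (world z) of brush_head_end above 0.2 m and angle between brush's own z axis and vertical below 0.7 rad and linear speed of brush below 0.03 m/s); the robot touches nothing.
It fails at once if the brush is dropped into the crock (it moves faster than 0.9 m/s with its handle end inside) (horizontal distance between brush_handle_end and crock below 0.036 m and z of brush_handle_end in the frame of crock below 0.13 m and linear speed of brush above 0.9 m/s).
It fails at once if a bystander (spoon, mug, glass, soap, spray, jar or plate) is displaced by more than 40 mm (distance of any of spoon, mug, glass1, soap, spray, jar, plate from where it was at the start of the episode above 0.04 m).
It fails at once if the spoon, mug, glass, jar or a bottle is knocked over (angle between spoon's own z axis and vertical above 0.8 rad or angle between any of soap, spray, mug, glass1, jar's own z axis and vertical above 0.6 rad).
It also fails if it takes over 72 s, if anything falls off the work surface, if the arm or the gripper's body presses on something with over 40 N, if the wrist force passes 120 N, or if a joint passes its speed limit or range.

## Working session

There is one attempt and no reset: what is moved stays moved. The work goes in short steps, Python scripts to look and compute and a tool call to move; the robot and the scene stay as the last step left them, time stands still between calls to the robot, and variables do not carry over. Pictures are saved under pics/ and viewed, and the job is handed in when it is done.

Besides the shell and the picture viewer there is one more tool, called after "Emit:" by a JSON object that holds its "fn" and its "kwargs". step_arm: Moves the arm, as the interface text tells. Its arguments: {"type":"object","properties":{"moves":{"type":"array","items":{"type":"object","properties":{"tx":{"type":"number"},"ty":{"type":"number"},"tz":{"type":"number"},"spin":{"type":"number"}}}},"grip":{"type":"number"},"newtons":{"type":"number"}},"required":["moves"]}

```bash
ls; mkdir -p pics
python3 - <<'E'
from cell import readout, viewer, r
import cv2
s=readout.get_state()
for k in s: print(k,s[k])
for n in ["scene","side","wrist"]:
    im,d=viewer.grab_frame(n); cv2.imwrite(f"pics/a_{n}.png",im)
    import numpy as np; np.savez(f"pics/a_{n}.npz",im=im,d=d,**viewer.camera_model(n))
    print(n,viewer.camera_model(n))
E
```

```text
pics
clock 0.0
joints [-74.75313291  40.51338477  -1.58240377  85.08561243   1.2609559
  54.48162487  -4.32841305]
qd [ 0.04501727 -0.00393507 -0.08239622 -0.03848953 -0.00082912 -0.03369001
 -0.00202783]
joint_torque [-8.28585235e-04 -8.83229256e+01  1.23438589e+00 -2.36173654e+01
  1.68719451e-02  6.56204924e-03 -3.53287737e-05]
tcp_pos [0.1741283  0.54771498 0.23082788]
tool_rot [-9.00632323e+01 -2.37612081e-03 -1.76383381e+01]
wrist_force [0.18341268 0.20336821 0.37615346]
ft_torque [ 0.03037845  0.0396006  -0.04898631]
grip_width 0.08535406174489114
scene {'intrinsics': array([[369.30312429,   0.        , 253.28090505],
       [  0.        , 369.30312429, 201.24077955],
       [  0.        ,   0.        ,   1.        ]]), 'rvec': array([ 1.09106417,  2.26804604, -1.14209148]), 'tvec': array([ 0.3560783 , -0.11747017,  1.78987448])}
side {'intrinsics': array([[429.89611795,   0.        , 251.36091865],
       [  0.        , 429.89611795, 189.9243375 ],
       [  0.        ,   0.        ,   1.        ]]), 'rvec': array([ 2.23238563, -0.85762247,  0.33725692]), 'tvec': array([-0.40885861,  0.40371947,  1.19717966])}
wrist {'intrinsics': array([[276.75331883,   0.        , 253.18039553],
       [  0.        , 276.75331883, 191.92929353],
       [  0.        ,   0.        ,   1.        ]]), 'rvec': array([-2.34010175, -1.7117901 , -0.24798833]), 'tvec': array([-0.57484505, -0.03762557,  0.37830879])}
```

View pics/a_scene.png

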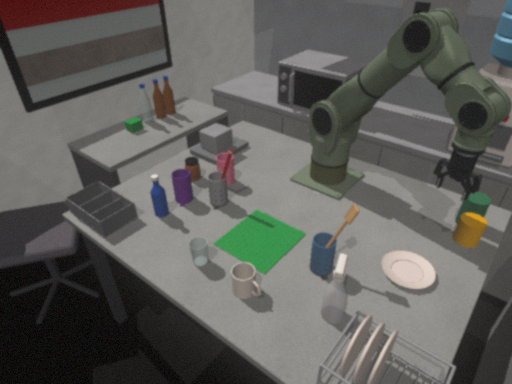

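View pics/a_side.png

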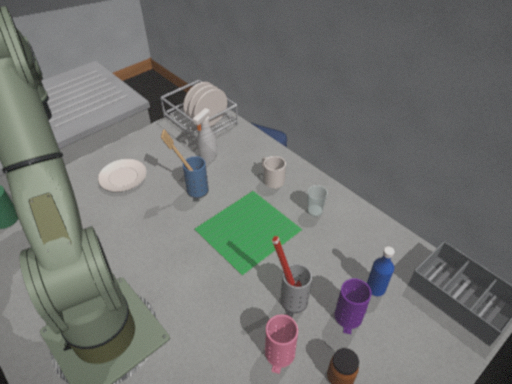

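View pics/a_wrist.png

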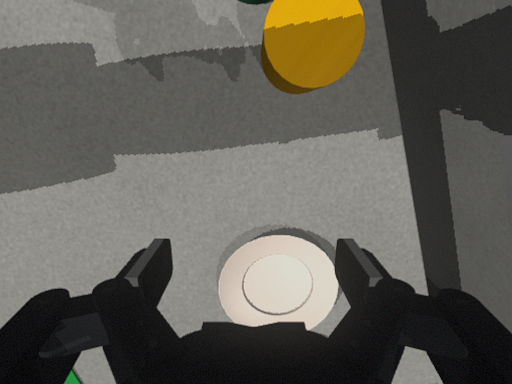

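Scene: the steel crock is at about (218,190), with the red brush leaning out of it towards (230,155). In the side view the crock is at (296,290) and the brush's handle end at (277,238). Pink and purple crocks stand close by. The spoon's blue crock is at scene (322,255). Next I measure positions.

```bash
cat > h.py <<'E'
import numpy as np, cv2
def load(n): 
    z=np.load(n); return z['im'],z['d'],dict(intrinsics=z['intrinsics'],rvec=z['rvec'],tvec=z['tvec'])
def cloud(d,m):
    K=m['intrinsics'];R=cv2.Rodrigues(m['rvec'])[0]
    v,u=np.mgrid[:d.shape[0],:d.shape[1]]
    P=np.stack([(u-K[0,2])/K[0,0]*d,(v-K[1,2])/K[1,1]*d,d],-1)
    return (P-m['tvec'].reshape(3))@R
def proj(P,m): return cv2.projectPoints(np.atleast_2d(np.float64(P)),m['rvec'],m['tvec'],m['intrinsics'],None)[0][:,0]
def ray(uv,m):
    K=m['intrinsics'];R=cv2.Rodrigues(m['rvec'])[0]
    d=np.array([(uv[0]-K[0,2])/K[0,0],(uv[1]-K[1,2])/K[1,1],1])@R
    return -R.T@m['tvec'].reshape(3), d/np.linalg.norm(d)
def tri(a,ma,b,mb):
    p,d=ray(a,ma);q,e=ray(b,mb)
    t=np.linalg.lstsq(np.stack([d,-e],1),q-p,rcond=None)[0]
    A=p+t[0]*d;B=q+t[1]*e; return (A+B)/2,np.linalg.norm(A-B)
E
python3 - <<'E'
from h import *
for n in ['scene','side']:
    im,d,m=load(f'pics/a_{n}.npz'); P=cloud(d,m); hsv=cv2.cvtColor(im,cv2.COLOR_BGR2HSV)
    ok=(d>0)
    H,S,V=[hsv[...,i].astype(int) for i in range(3)]
    roi=(P[...,0]>0.1)&(P[...,0]<0.95)&(abs(P[...,1])<0.6)&(P[...,2]>0.0)&(P[...,2]<.4)&ok
    print(n)
    x=m and cv2.Rodrigues(m['rvec'])[0]; print('cam',-x.T@m['tvec'])
    # clusters above table
    msk=(roi&(P[...,2]>0.03)).astype(np.uint8)
    c,l,st,ce=cv2.connectedComponentsWithStats(msk)
    for i in range(1,c):
        if st[i,4]>60:
            q=P[l==i]; print(ce[i].round(),st[i,4],q.min(0).round(3),q.max(0).round(3),np.median(im[l==i],0))
    g=roi&(H>50)&(H<75)&(S>120); q=P[g]; print('mat',q.min(0),q.max(0),q.mean(0))
    red=roi&((H<6)|(H>174))&(S>160)&(V>60); c,l,st,ce=cv2.connectedComponentsWithStats(red.astype(np.uint8))
    for i in range(1,c):
        if st[i,4]>15: q=P[l==i];print('red',ce[i],st[i],q.min(0),q.max(0))
    c=im
    b=(230,160) if n=='scene' else (290,280)
    w=45 if n=='scene' else 70
    cv2.imwrite(f'pics/b_{n}.png',cv2.resize(im[b[1]-w:b[1]+w+10,b[0]-w:b[0]+w],None,fx=5,fy=5,interpolation=cv2.INTER_CUBIC) if n=='scene' else cv2.resize(im[b[1]-w:b[1]+w,b[0]-w:b[0]+w],None,fx=4,fy=4,interpolation=cv2.INTER_CUBIC))
E
```

```text
scene
cam [1.38452882 0.67709573 0.98430837]
[220. 164.] 1450 [ 0.1  -0.6   0.03] [ 0.512 -0.208  0.269] [88. 84. 95.]
[457. 172.] 981 [0.142 0.476 0.245] [0.218 0.6   0.4  ] [38. 38. 38.]
[185. 178.] 754 [ 0.374 -0.543  0.03 ] [ 0.59 -0.37  0.14] [84. 51. 76.]
[158. 196.] 441 [ 0.655 -0.433  0.03 ] [ 0.713 -0.374  0.192] [99. 62. 48.]
[111. 213.] 925 [ 0.76  -0.599  0.03 ] [ 0.922 -0.462  0.086] [64. 64. 64.]
[329. 243.] 1062 [0.458 0.242 0.03 ] [0.575 0.359 0.268] [92. 79. 65.]
[199. 249.] 404 [ 0.744 -0.11   0.031] [ 0.811 -0.044  0.098] [124. 129. 124.]
[336. 291.] 1048 [0.625 0.373 0.03 ] [0.717 0.445 0.219] [127. 129. 133.]
[244. 278.] 645 [0.736 0.09  0.03 ] [0.818 0.204 0.094] [117. 124. 132.]
[357. 348.] 1756 [0.696 0.486 0.03 ] [0.906 0.593 0.195] [106. 110. 116.]
mat [ 4.13049850e-01 -1.06792103e-01  2.07254164e-05] [0.68088852 0.14053467 0.01096024] [0.55444962 0.02286227 0.00413724]
side
cam [-0.05347269 -0.6909216   1.13276737]
[207. 115.] 1892 [0.624 0.368 0.03 ] [0.908 0.6   0.221] [155. 160. 167.]
[190. 167.] 963 [0.453 0.236 0.03 ] [0.572 0.357 0.269] [115.  99.  79.]
[274. 168.] 520 [0.733 0.084 0.03 ] [0.816 0.199 0.095] [151. 156. 164.]
[317. 197.] 434 [ 0.741 -0.113  0.03 ] [ 0.811 -0.043  0.1  ] [144.5 146.  142. ]
[293. 279.] 1367 [ 0.427 -0.319  0.03 ] [ 0.508 -0.212  0.27 ] [ 96.  98. 118.]
[445. 272.] 1380 [ 0.756 -0.6    0.03 ] [ 0.925 -0.469  0.084] [69. 69. 68.]
[364. 288.] 1990 [ 0.504 -0.456  0.031] [ 0.698 -0.376  0.193] [110.  58.  71.]
[281. 338.] 1197 [ 0.287 -0.402  0.03 ] [ 0.367 -0.323  0.141] [120. 102. 163.]
[344. 366.] 911 [ 0.364 -0.546  0.03 ] [ 0.432 -0.477  0.105] [53. 56. 61.]
mat [ 4.11632979e-01 -1.08934505e-01  2.86226937e-06] [0.67530971 0.13714638 0.01434233] [0.53651982 0.01303006 0.00422825]
red [284.27108434 263.36144578] [275 243  19  42 166] [ 0.43206012 -0.27312045  0.08899202] [ 0.46375631 -0.22487315  0.25080002]
```

```bash
python3 -c "
import cv2,numpy as np
a=cv2.imread('pics/b_scene.png');b=cv2.imread('pics/b_side.png');print(a.shape,b.shape)
h=min(a.shape[0],b.shape[0]);a=cv2.resize(a,(390,430));b=cv2.resize(b,(400,430));cv2.imwrite('pics/b.png',np.hstack([a,b]))"
```

```text
(500, 450, 3) (560, 560, 3)
```

View pics/b.png

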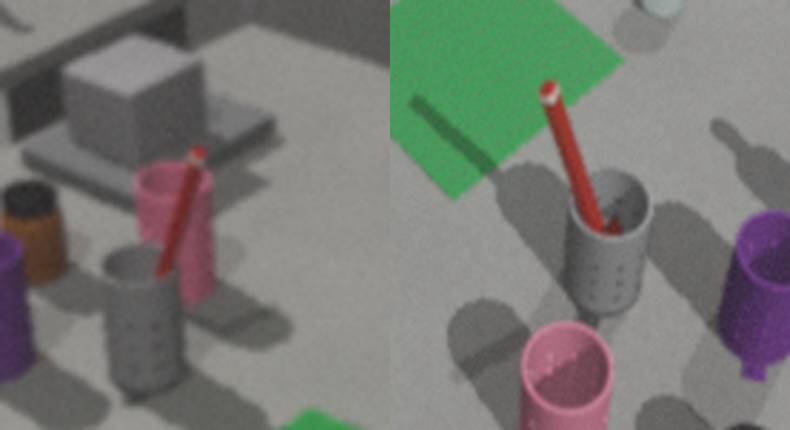

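Run:
```python
from h import *
from scipy.optimize import least_squares
ims={}
for n in ['scene','side']:
    im,d,m=load(f'pics/a_{n}.npz'); P=cloud(d,m);ims[n]=(im,d,m,P)
    hsv=cv2.cvtColor(im,cv2.COLOR_BGR2HSV).astype(int);H,S,V=hsv[...,0],hsv[...,1],hsv[...,2]
    for nm,c0 in [('crock',(.468,-.28)),('blue',(.5,.29)),('pink',(.327,-.362)),('purple',(.55,-.415))]:
        near=np.hypot(P[...,0]-c0[0],P[...,1]-c0[1])<.07
        k=near&(P[...,2]>.03)&(P[...,2]<.12)&(d>0)
        if nm=='crock': k&=S<70
        q=P[k][:,:2]
        f=least_squares(lambda c:np.hypot(*(q-c).T)-.04,c0,loss='soft_l1',f_scale=.003)
        rr=np.hypot(*(q-f.x).T)
        print(n,nm,f.x.round(4),len(q),np.median(rr))
    red=((H<8)|(H>172))&(S>150)&(V>70)&(np.hypot(P[...,0]-.45,P[...,1]+.25)<.08)&(d>0)&(P[...,2]>.14)
    q=P[red];c=q.mean(0);w=np.linalg.svd(q-c)[2][0];w*=-np.sign(w[2]);print('brush',n,len(q),c.round(4),w.round(4),q[:,2].max(),np.degrees(np.arccos(-w[2])))
    ys,xs=np.where(red);print('px top',xs[ys.argmin()],ys.min())
# triangulate cap & crossing of rim
```

```text
scene crock [ 0.4678 -0.2764] 377 0.03907313273130666
scene blue [0.5321 0.2805] 476 0.03806114120551451
scene pink [ 0.3277 -0.3597] 216 0.038915480684841804
scene purple [ 0.5478 -0.4144] 390 0.03884196179618456
brush scene 22 [ 0.4538 -0.232   0.1995] [ 0.141  -0.257  -0.9561] 0.2684308326642856 17.04537498161532
px top 230 150
side crock [ 0.4669 -0.2779] 727 0.038281673634136926
side blue [0.5316 0.2795] 541 0.03872347813396082
side pink [ 0.3264 -0.3627] 897 0.037888711589400874
side purple [ 0.5469 -0.4163] 917 0.03794806017174901
brush side 151 [ 0.4425 -0.2412  0.2024] [ 0.1178 -0.2824 -0.952 ] 0.2701540929298636 17.81828333719736
px top 275 237
```

```bash
cat > plan.py <<'E'
# plan rows: python3 plan.py "x,y,z,yaw" ... waypoints from the current pose
import sys,numpy as np
from cell import readout
from scipy.spatial.transform import Rotation as Ro
def main():
    s=readout.get_state(); p=np.array(s['tcp_pos']); R=Ro.from_euler('xyz',s['tool_rot'],degrees=True)
    yaw=s['tool_rot'][2]; step=float(sys.argv[1])
    print('t',round(s['clock'],2),'p',p.round(4),'rpy',np.round(s['tool_rot'],2),'j',np.round(s['joints'],0),'w',round(s['grip_width'],4),'F',np.round(s['wrist_force'],1))
    for a in sys.argv[2:]:
        x,y,z,w=[float(v) for v in a.split(',')]
        d=np.array([x,y,z])-p; dw=(w-yaw)
        n=int(max(np.ceil(np.linalg.norm(d)*1000/step),np.ceil(abs(np.radians(dw))/0.14),1))
        print('wp',a)
        for i in range(n):
            Rm=Ro.from_euler('xyz',[-90,0,yaw],degrees=True)
            t=Rm.inv().apply(d/n)*1000
            print('{"tx":%.0f,"ty":%.0f,"tz":%.0f,"spin":%.3f},'%(t[0],t[1],t[2],-np.radians(dw/n)) if step>15 else '{"tx":%.1f,"ty":%.1f,"tz":%.1f,"spin":%.3f},'%(t[0],t[1],t[2],-np.radians(dw/n)))
            yaw+=dw/n
        p=p+d
main()
E
python3 plan.py 48 "0.42,0.42,0.36,-25" "0.53,0.1,0.36,-45" "0.47,-0.13,0.36,-65.6"
python3 - <<'E'
from h import *
_,_,m=load('pics/a_wrist.npz');R=cv2.Rodrigues(m['rvec'])[0];print(-R.T@m['tvec'],R)
E
```

```text
t 0.15 p [0.1742 0.5478 0.231 ] rpy [-90.05  -0.   -17.64] j [-75.  41.  -2.  85.   1.  54.  -4.] w 0.0851 F [-0.4 -0.8 -0.1]
wp 0.42,0.42,0.36,-25
{"tx":39,"ty":-18,"tz":-7,"spin":0.018},
{"tx":39,"ty":-18,"tz":-6,"spin":0.018},
{"tx":39,"ty":-18,"tz":-5,"spin":0.018},
{"tx":39,"ty":-18,"tz":-5,"spin":0.018},
{"tx":39,"ty":-18,"tz":-4,"spin":0.018},
{"tx":39,"ty":-18,"tz":-3,"spin":0.018},
{"tx":40,"ty":-18,"tz":-2,"spin":0.018},
wp 0.53,0.1,0.36,-45
{"tx":29,"ty":-0,"tz":-30,"spin":0.044},
{"tx":31,"ty":-0,"tz":-29,"spin":0.044},
{"tx":32,"ty":-0,"tz":-28,"spin":0.044},
{"tx":33,"ty":-0,"tz":-26,"spin":0.044},
{"tx":34,"ty":-0,"tz":-25,"spin":0.044},
{"tx":35,"ty":-0,"tz":-23,"spin":0.044},
{"tx":36,"ty":-0,"tz":-22,"spin":0.044},
{"tx":37,"ty":-0,"tz":-20,"spin":0.044},
wp 0.47,-0.13,0.36,-65.6
{"tx":24,"ty":-0,"tz":-41,"spin":0.072},
{"tx":27,"ty":-0,"tz":-39,"spin":0.072},
{"tx":30,"ty":0,"tz":-37,"spin":0.072},
{"tx":32,"ty":0,"tz":-35,"spin":0.072},
{"tx":35,"ty":-0,"tz":-33,"spin":0.072},
[0.10621304 0.56934539 0.3735568 ] [[ 3.02824933e-01  9.53046183e-01  1.83778968e-04]
 [ 9.13916483e-01 -2.90446373e-01  2.83544647e-01]
 [ 2.70284522e-01 -8.56964301e-02 -9.58959019e-01]]
```

Emit:
{"fn": "step_arm", "kwargs": {"moves": [{"tx":39,"ty":-18,"tz":-7,"spin":0.018},{"tx":39,"ty":-18,"tz":-6,"spin":0.018},{"tx":39,"ty":-18,"tz":-5,"spin":0.018},{"tx":39,"ty":-18,"tz":-5,"spin":0.018},{"tx":39,"ty":-18,"tz":-4,"spin":0.018},{"tx":39,"ty":-18,"tz":-3,"spin":0.018},{"tx":40,"ty":-18,"tz":-2,"spin":0.018},{"tx":29,"ty":0,"tz":-30,"spin":0.044},{"tx":31,"ty":0,"tz":-29,"spin":0.044},{"tx":32,"ty":0,"tz":-28,"spin":0.044}], "grip": 1}}

```text
clock: 1.15
tcp_pos: [0.4687, 0.2958, 0.3589]
tool_rot: [-90.3, 0.1, -32.4]
wrist_force: [1.2, 0.7, -0.9]
grip_width: 0.0852
```

```bash
python3 plan.py 48 "0.53,0.1,0.36,-45" "0.48,-0.14,0.36,-65.6"
```

```text
t 1.15 p [0.4687 0.2958 0.3589] rpy [-9.028e+01  7.000e-02 -3.238e+01] j [-36.  32.   1.  75.  -1.  73.  23.] w 0.0852 F [ 1.2  0.7 -0.9]
wp 0.53,0.1,0.36,-45
{"tx":31,"ty":-0,"tz":-27,"spin":0.044},
{"tx":32,"ty":-0,"tz":-25,"spin":0.044},
{"tx":34,"ty":-0,"tz":-24,"spin":0.044},
{"tx":35,"ty":-0,"tz":-22,"spin":0.044},
{"tx":35,"ty":-0,"tz":-21,"spin":0.044},
wp 0.48,-0.14,0.36,-65.6
{"tx":22,"ty":-0,"tz":-34,"spin":0.060},
{"tx":24,"ty":-0,"tz":-33,"spin":0.060},
{"tx":26,"ty":-0,"tz":-31,"spin":0.060},
{"tx":28,"ty":-0,"tz":-30,"spin":0.060},
{"tx":30,"ty":-0,"tz":-28,"spin":0.060},
{"tx":31,"ty":-0,"tz":-26,"spin":0.060},
```

Well tracked.

Emit:
{"fn": "step_arm", "kwargs": {"moves": [{"tx":31,"ty":0,"tz":-27,"spin":0.044},{"tx":32,"ty":0,"tz":-25,"spin":0.044},{"tx":34,"ty":0,"tz":-24,"spin":0.044},{"tx":35,"ty":0,"tz":-22,"spin":0.044},{"tx":35,"ty":0,"tz":-21,"spin":0.044},{"tx":24,"ty":0,"tz":-36,"spin":0.07},{"tx":27,"ty":0,"tz":-34,"spin":0.07},{"tx":30,"ty":0,"tz":-33,"spin":0.07},{"tx":32,"ty":0,"tz":-31,"spin":0.07},{"tx":34,"ty":0,"tz":-29,"spin":0.07}]}}

```text
clock: 2.15
tcp_pos: [0.4824, -0.1339, 0.3588]
tool_rot: [-90.4, -0.1, -66.4]
wrist_force: [2.1, 0.1, -0.3]
grip_width: 0.0853
```

```bash
cat > snap.py <<'E'
import sys,cv2,numpy as np
from cell import readout,viewer
for n in sys.argv[2:]:
    m=viewer.camera_model(n); im,d=viewer.grab_frame(n); f=f"pics/{sys.argv[1]}_{n}"
    cv2.imwrite(f+".png",im); np.savez(f+".npz",im=im,d=d,**m)
E
python3 snap.py c wrist; python3 plan.py 48
```

```text
t 2.2 p [ 0.4802 -0.1414  0.3591] rpy [-90.55  -0.26 -67.11] j [ 6. 27. 12. 86. -5. 68. 41.] w 0.0855 F [ -4.4 -11.4   0.2]
```

View pics/c_wrist.png

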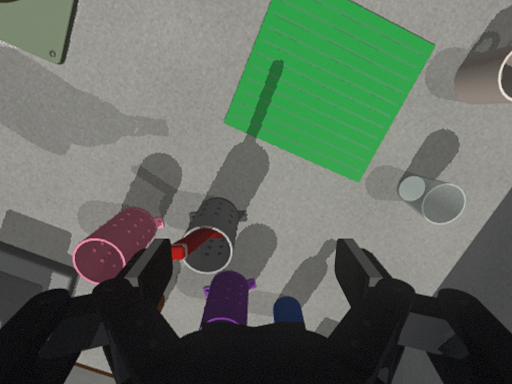

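```bash
python3 -c "
import cv2
a=cv2.imread('pics/c_wrist.png')[190:290,140:270];cv2.imwrite('pics/c2.png',cv2.resize(a,None,fx=6,fy=6,interpolation=cv2.INTER_CUBIC))"
```

```text
(no output)
```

View pics/c2.png

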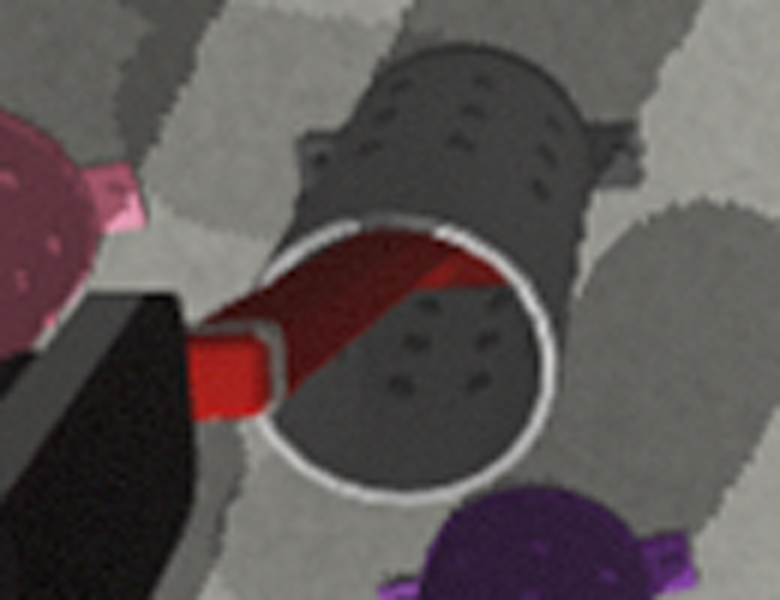

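```bash
python3 - <<'E'
from h import *
_,_,m=load('pics/c_wrist.npz')
a=np.array([.448,-.237,.201]);w=np.array([-.125,.275,.953])
for t in (0,.03,.067,): print(a+w*t,proj(a+w*t,m), proj(a+w*t,m)*6-np.array([140,190])*6)
# rays at end-face centre hypotheses in wrist and side
_,_,ms=load('pics/a_side.npz');_,_,mc=load('pics/a_scene.npz')
e=a+w*.067
print(proj(e,ms),proj(e,mc))
E
python3 plan.py 45 "0.4434,-0.2269,0.30,-66" "0.4434,-0.2269,0.217,-66"
```

```text
[ 0.448 -0.237  0.201] [[192.69012211 242.52357612]] [[316.14073264 315.1414567 ]]
[ 0.44425 -0.22875  0.22959] [[186.40534684 247.01823664]] [[278.43208104 342.10941982]]
[ 0.439625 -0.218575  0.264851] [[176.69269108 253.96440234]] [[220.15614649 383.78641402]]
[[275.61614978 237.78055006]] [[229.80335778 150.42415252]]
t 2.2 p [ 0.4802 -0.1414  0.3591] rpy [-90.55  -0.26 -67.11] j [ 6. 27. 12. 86. -5. 68. 41.] w 0.0855 F [ -4.4 -11.4   0.2]
wp 0.4434,-0.2269,0.30,-66
{"tx":21,"ty":20,"tz":-22,"spin":-0.006},
{"tx":21,"ty":20,"tz":-23,"spin":-0.006},
{"tx":21,"ty":20,"tz":-23,"spin":-0.006},
wp 0.4434,-0.2269,0.217,-66
{"tx":0,"ty":41,"tz":-0,"spin":-0.000},
{"tx":0,"ty":41,"tz":-0,"spin":-0.000},
```

The estimated handle end projects onto the cap in the wrist view at about (177,254). The handle's faces line up with the jaws, so I go down.

Emit:
{"fn": "step_arm", "kwargs": {"moves": [{"tx":21,"ty":15,"tz":-22,"spin":-0.006},{"tx":21,"ty":15,"tz":-23,"spin":-0.006},{"tx":21,"ty":15,"tz":-23,"spin":-0.006},{}]}}

```text
invalid input at $.moves[3]: expected keys tx, ty, tz, spin
```

```bash
python3 snap.py d wrist side; python3 plan.py 30 "0.4434,-0.2269,0.217,-66";python3 -c "
import cv2,numpy as np
a=cv2.imread('pics/d_wrist.png')[150:350,130:380];b=cv2.imread('pics/d_side.png')[180:330,200:370]
cv2.imwrite('pics/d2.png',np.hstack([cv2.resize(a,(400,400)),cv2.resize(b,(400,400))]))"
```

```text
t 2.3 p [ 0.4823 -0.1347  0.3589] rpy [-90.45  -0.1  -66.48] j [ 5. 27. 12. 86. -5. 68. 41.] w 0.0854 F [ 0.8  1.2 -0.3]
wp 0.4434,-0.2269,0.217,-66
{"tx":12,"ty":24,"tz":-12,"spin":-0.001},
{"tx":11,"ty":24,"tz":-12,"spin":-0.001},
{"tx":11,"ty":24,"tz":-12,"spin":-0.001},
{"tx":11,"ty":24,"tz":-12,"spin":-0.001},
{"tx":11,"ty":24,"tz":-12,"spin":-0.001},
{"tx":11,"ty":24,"tz":-12,"spin":-0.001},
```

View pics/d2.png

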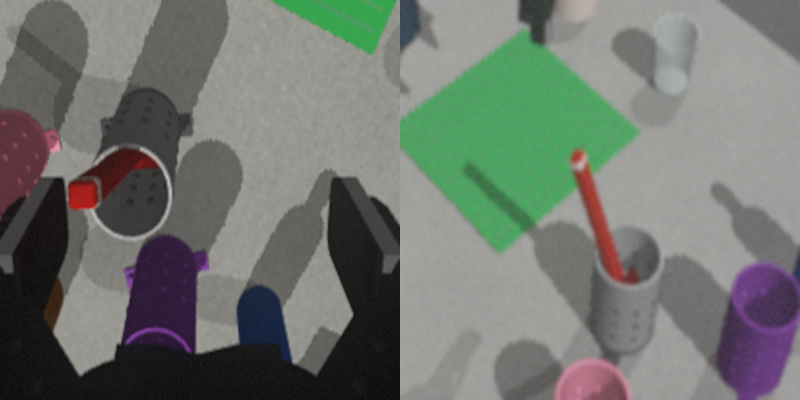

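The whole cap is now visible and square to the jaws.

Emit:
{"fn": "step_arm", "kwargs": {"moves": [{"tx":23,"ty":15,"tz":-24,"spin":0},{"tx":23,"ty":15,"tz":-24,"spin":0},{"tx":23,"ty":15,"tz":-24,"spin":0},{"tx":0,"ty":0,"tz":0,"spin":0}]}}

```text
clock: 2.7
tcp_pos: [0.4442, -0.226, 0.3123]
tool_rot: [-90.4, 0.0, -66.0]
wrist_force: [0.6, 0.8, -0.3]
grip_width: 0.0859
```

```bash
python3 snap.py e wrist ; python3 plan.py 30 "0.4434,-0.2269,0.217,-66"
```

```text
t 2.75 p [ 0.4455 -0.224   0.313 ] rpy [-9.028e+01  2.000e-02 -6.586e+01] j [17. 29. 11. 92. -6. 59. 53.] w 0.0855 F [ 0.6  1.7 -0.1]
wp 0.4434,-0.2269,0.217,-66
{"tx":0,"ty":24,"tz":-1,"spin":0.001},
{"tx":0,"ty":24,"tz":-1,"spin":0.001},
{"tx":0,"ty":24,"tz":-1,"spin":0.001},
{"tx":0,"ty":24,"tz":-1,"spin":0.001},
```

View pics/e_wrist.png

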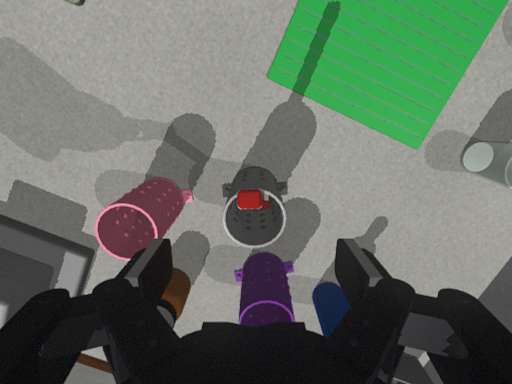

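Emit:
{"fn": "step_arm", "kwargs": {"moves": [{"tx":1,"ty":24,"tz":-1,"spin":0},{"tx":1,"ty":24,"tz":-1,"spin":0},{"tx":0,"ty":24,"tz":-1,"spin":0},{"tx":0,"ty":24,"tz":0,"spin":0},{"tx":0,"ty":0,"tz":0,"spin":0}]}}

```text
clock: 3.25
tcp_pos: [0.4479, -0.2202, 0.2154]
tool_rot: [-90.0, 0.0, -65.2]
wrist_force: [0.4, 0.1, 0.6]
grip_width: 0.0852
```

Emit:
{"fn": "step_arm", "kwargs": {"moves": [{"tx":0,"ty":0,"tz":0,"spin":0},{"tx":0,"ty":0,"tz":0,"spin":0},{"tx":0,"ty":0,"tz":0,"spin":0},{"tx":0,"ty":0,"tz":0,"spin":0},{"tx":0,"ty":0,"tz":0,"spin":0}], "grip": 0, "newtons": 25}}

```text
clock: 3.75
tcp_pos: [0.4503, -0.2188, 0.2193]
tool_rot: [-89.8, -0.1, -65.0]
wrist_force: [-1.0, -2.2, -0.7]
grip_width: 0.019
```

```bash
python3 snap.py f wrist side; python3 plan.py 30 ;python3 -c "
import cv2,numpy as np
a=cv2.imread('pics/f_wrist.png')[150:350,130:380];b=cv2.imread('pics/f_side.png')[180:330,200:370]
cv2.imwrite('pics/f2.png',np.hstack([cv2.resize(a,(400,400)),cv2.resize(b,(400,400))]))"
```

```text
t 3.85 p [ 0.4502 -0.2188  0.2192] rpy [-89.79  -0.13 -65.06] j [ 17.  35.   9. 102.  -8.  43.  55.] w 0.0188 F [-1.  -2.1  2. ]
```

View pics/f2.png

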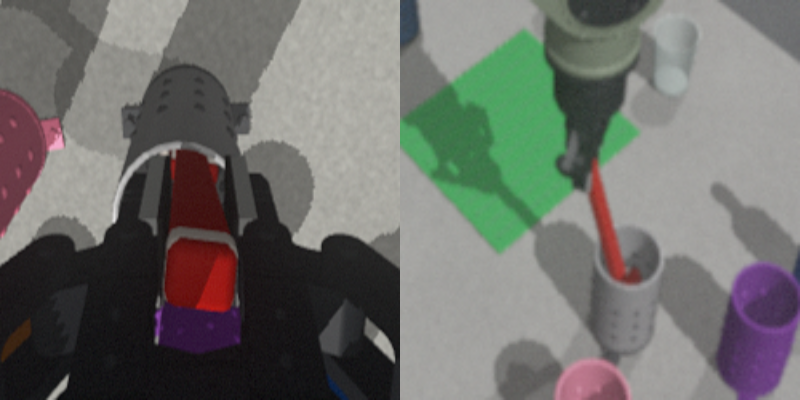

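Emit:
{"fn": "step_arm", "kwargs": {"moves": [{"tx":-1,"ty":-15,"tz":0,"spin":0},{"tx":-2,"ty":-30,"tz":0,"spin":0},{"tx":-2,"ty":-35,"tz":0,"spin":0},{"tx":-1,"ty":-35,"tz":0,"spin":0},{"tx":0,"ty":-35,"tz":0,"spin":0},{"tx":0,"ty":-30,"tz":0,"spin":0},{"tx":0,"ty":0,"tz":0,"spin":0}]}}

```text
clock: 4.55
tcp_pos: [0.4454, -0.2131, 0.4061]
tool_rot: [-89.9, -0.0, -65.1]
wrist_force: [0.2, 0.2, -1.8]
grip_width: 0.0183
```

```bash
python3 snap.py g wrist side; python3 plan.py 30 ;python3 -c "
import cv2,numpy as np
a=cv2.imread('pics/g_wrist.png')[100:384,80:430];b=cv2.imread('pics/g_side.png')[130:330,180:380]
cv2.imwrite('pics/g2.png',np.hstack([cv2.resize(a,(400,400)),cv2.resize(b,(400,400))]))"
```

```text
t 4.65 p [ 0.4449 -0.2127  0.4031] rpy [-90.09   0.17 -65.13] j [15. 25. 12. 81. -5. 75. 52.] w 0.0185 F [-0.5  0.6 -1.9]
```

View pics/g2.png

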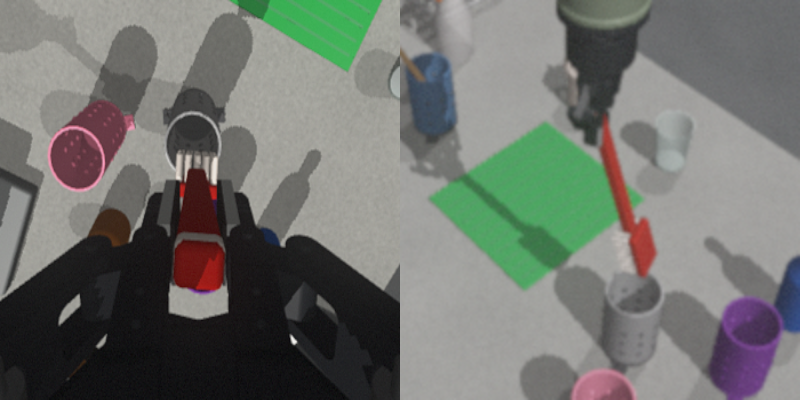

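The brush is out, with its bristles facing the mat side (wrist view) and its head end about 0.19 m up. Next I carry it over the mat.

```bash
python3 plan.py 40 "0.575,-0.06,0.403,-65" "0.577,-0.059,0.245,-65"
```

```text
t 4.65 p [ 0.4449 -0.2127  0.4031] rpy [-90.09   0.17 -65.13] j [15. 25. 12. 81. -5. 75. 52.] w 0.0185 F [-0.5  0.6 -1.9]
wp 0.575,-0.06,0.403,-65
{"tx":-14,"ty":0,"tz":30,"spin":-0.000},
{"tx":-14,"ty":0,"tz":30,"spin":-0.000},
{"tx":-14,"ty":0,"tz":30,"spin":-0.000},
{"tx":-14,"ty":0,"tz":30,"spin":-0.000},
{"tx":-14,"ty":0,"tz":30,"spin":-0.000},
{"tx":-14,"ty":0,"tz":30,"spin":-0.000},
wp 0.577,-0.059,0.245,-65
{"tx":-0,"ty":40,"tz":1,"spin":-0.000},
{"tx":-0,"ty":40,"tz":1,"spin":-0.000},
{"tx":-0,"ty":40,"tz":1,"spin":-0.000},
{"tx":-0,"ty":40,"tz":1,"spin":-0.000},
```

Emit:
{"fn": "step_arm", "kwargs": {"moves": [{"tx":-14,"ty":0,"tz":30,"spin":0},{"tx":-14,"ty":0,"tz":30,"spin":0},{"tx":-14,"ty":0,"tz":30,"spin":0},{"tx":-14,"ty":0,"tz":30,"spin":0},{"tx":-14,"ty":0,"tz":30,"spin":0},{"tx":-14,"ty":0,"tz":30,"spin":0},{"tx":0,"ty":40,"tz":0,"spin":0},{"tx":0,"ty":40,"tz":0,"spin":0},{"tx":0,"ty":40,"tz":0,"spin":0},{"tx":0,"ty":20,"tz":0,"spin":0}]}}

```text
clock: 5.65
tcp_pos: [0.5744, -0.0526, 0.2486]
tool_rot: [-90.6, 0.6, -65.2]
wrist_force: [-0.3, -0.3, -0.8]
grip_width: 0.0178
```

```bash
python3 snap.py i side scene; python3 plan.py 30 ;python3 -c "
import cv2,numpy as np
a=cv2.imread('pics/i_scene.png')[120:320,150:400];b=cv2.imread('pics/i_side.png')[80:330,150:400]
cv2.imwrite('pics/i2.png',np.hstack([cv2.resize(a,(400,400)),cv2.resize(b,(400,400))]))"
```

```text
t 5.75 p [ 0.5745 -0.0527  0.2494] rpy [-90.65   0.61 -65.2 ] j [-2. 40.  9. 82. -7. 59. 33.] w 0.0179 F [ 0.6 -0.1 -0.2]
```

View pics/i2.png

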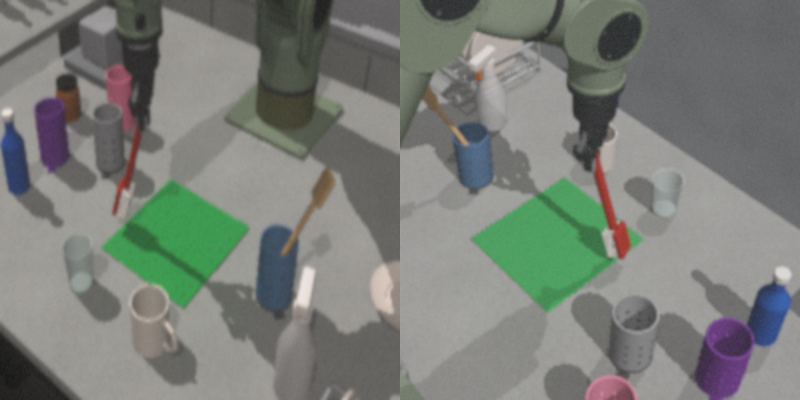

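Emit:
{"fn": "step_arm", "kwargs": {"moves": [{"tx":-2,"ty":15,"tz":0,"spin":0},{"tx":-4,"ty":14,"tz":0,"spin":0},{"tx":-20,"ty":6,"tz":0,"spin":0},{"tx":-20,"ty":7,"tz":0,"spin":0},{"tx":-19,"ty":10,"tz":0,"spin":0},{"tx":-19,"ty":10,"tz":0,"spin":0},{"tx":-17,"ty":13,"tz":0,"spin":0},{"tx":-17,"ty":13,"tz":0,"spin":0}], "newtons": 20}}

```text
clock: 6.55
tcp_pos: [0.5263, 0.0557, 0.168]
tool_rot: [-90.1, 0.4, -65.5]
wrist_force: [-0.3, -0.1, 0.6]
grip_width: 0.0179
```

```bash
python3 snap.py j side scene; python3 plan.py 30 ;python3 -c "
import cv2,numpy as np
a=cv2.imread('pics/j_scene.png')[120:320,150:400];b=cv2.imread('pics/j_side.png')[80:330,150:400]
cv2.imwrite('pics/j2.png',np.hstack([cv2.resize(a,(400,400)),cv2.resize(b,(400,400))]))"
```

```text
t 6.65 p [0.5255 0.0572 0.1671] rpy [-90.24   0.46 -65.34] j [-14.  42.   9.  99. -10.  40.  25.] w 0.0181 F [ 0.1 -0.1 -0.6]
```

View pics/j2.png

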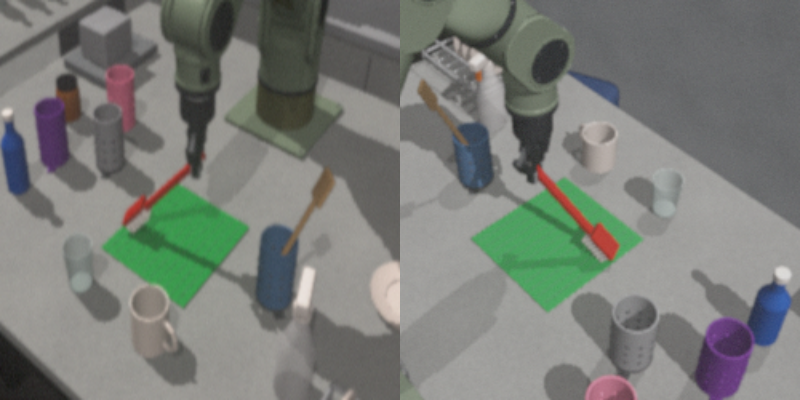

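It is pivoting nicely in the grip at about 45°, with the bristles on the mat. Continuing.

Emit:
{"fn": "step_arm", "kwargs": {"moves": [{"tx":-17,"ty":15,"tz":0,"spin":0},{"tx":-16,"ty":16,"tz":0,"spin":0},{"tx":-14,"ty":17,"tz":0,"spin":0},{"tx":-12,"ty":18,"tz":0,"spin":0},{"tx":-11,"ty":19,"tz":0,"spin":0},{"tx":-9,"ty":20,"tz":0,"spin":0},{"tx":-7,"ty":20,"tz":0,"spin":0},{"tx":-4,"ty":18,"tz":0,"spin":0},{"tx":-1,"ty":8,"tz":0,"spin":0}]}}

```text
clock: 7.55
tcp_pos: [0.4957, 0.1398, 0.0204]
tool_rot: [-89.4, 0.2, -65.7]
wrist_force: [-0.5, 1.1, 0.1]
grip_width: 0.0173
```

```bash
python3 snap.py k side scene; python3 plan.py 30 ;python3 -c "
import cv2,numpy as np
a=cv2.imread('pics/k_scene.png')[120:320,150:400];b=cv2.imread('pics/k_side.png')[80:330,150:400]
cv2.imwrite('pics/k2.png',np.hstack([cv2.resize(a,(400,400)),cv2.resize(b,(400,400))]))"
```

```text
t 7.65 p [0.4958 0.1394 0.0208] rpy [-89.44   0.2  -65.71] j [-22.  56.   5. 108. -15.  16.  20.] w 0.0178 F [ 0.6 -0.4 -0.4]
```

View pics/k2.png

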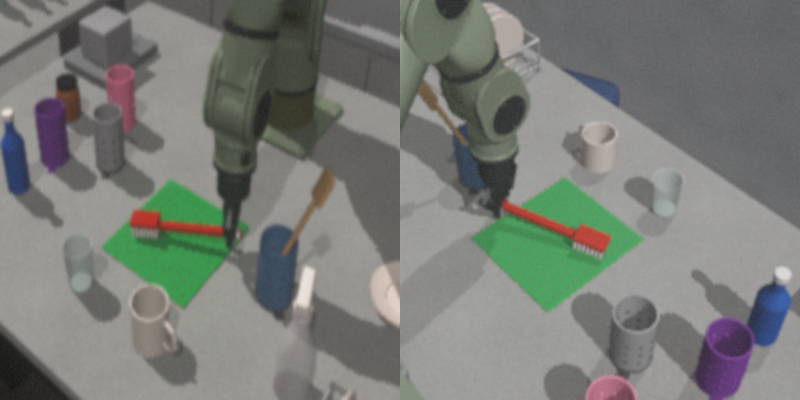

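Emit:
{"fn": "step_arm", "kwargs": {"moves": [{"tx":-1,"ty":8,"tz":0,"spin":0},{"tx":0,"ty":3,"tz":0,"spin":0}]}}

```text
clock: 7.85
tcp_pos: [0.4969, 0.14, 0.011]
tool_rot: [-89.3, 0.2, -65.8]
wrist_force: [-0.7, 1.3, 1.1]
grip_width: 0.0177
```

Emit:
{"fn": "step_arm", "kwargs": {"moves": [{"tx":0,"ty":0,"tz":0,"spin":0},{"tx":0,"ty":0,"tz":0,"spin":0},{"tx":0,"ty":0,"tz":0,"spin":0},{"tx":0,"ty":0,"tz":0,"spin":0},{"tx":0,"ty":-30,"tz":0,"spin":0},{"tx":0,"ty":-40,"tz":0,"spin":0},{"tx":0,"ty":-50,"tz":0,"spin":0},{"tx":0,"ty":-50,"tz":0,"spin":0},{"tx":0,"ty":-30,"tz":0,"spin":0}], "grip": 1}}

```text
clock: 8.75
tcp_pos: [0.4937, 0.1372, 0.2156]
tool_rot: [-89.6, 0.2, -65.8]
wrist_force: [-0.3, 0.0, -0.4]
grip_width: 0.0856
```

```bash
python3 snap.py l side scene wrist; python3 plan.py 30 ;python3 -c "
import cv2,numpy as np
a=cv2.imread('pics/l_scene.png')[120:320,150:400];b=cv2.imread('pics/l_side.png')[80:330,150:400]
cv2.imwrite('pics/l2.png',np.hstack([cv2.resize(a,(400,400)),cv2.resize(b,(400,400))]))"
cat > brush.py <<'E'
# lying brush: red mask on given pics; axis ends
import sys; from h import *
for n in sys.argv[2:]:
    im,d,m=load(f'pics/{sys.argv[1]}_{n}.npz'); P=cloud(d,m)
    hsv=cv2.cvtColor(im,cv2.COLOR_BGR2HSV).astype(int);H,S,V=hsv[...,0],hsv[...,1],hsv[...,2]
    red=((H<8)|(H>172))&(S>150)&(V>60)&(P[...,0]>.35)&(P[...,0]<.75)&(P[...,1]>-.16)&(P[...,1]<.25)&(d>0)&(P[...,2]<.1)
    q=P[red]; c=q.mean(0); w=np.linalg.svd(q-c)[2][0]; w*=-np.sign(w[1])
    t=(q-c)@w; a,b=np.percentile(t,[.5,99.5])
    print(n,len(q),'dir',w.round(3),'yaw',np.degrees(np.arctan2(w[1],w[0])).round(1),'handle end',(c+a*w).round(4),'head end',(c+b*w).round(4),'len',(b-a).round(4))
    for lo,hi in ((a,a+.06),(b-.22,b-.08),(b-.06,b)):
        k=(t>=lo)&(t<=hi); print('   mean',q[k].mean(0).round(4),len(q[k]),'zmax',q[k][:,2].max().round(3),'zmed',np.median(q[k][:,2]).round(3))
E
python3 brush.py l scene side wrist
```

```text
t 8.9 p [0.4939 0.1375 0.2139] rpy [-89.54   0.2  -65.81] j [-26.  37.  12. 100. -11.  44.  16.] w 0.0854 F [-0.4  0.  -0.8]
scene 298 dir [ 0.406 -0.907  0.116] yaw -65.9 handle end [0.4976 0.1505 0.0124] head end [ 0.5986 -0.0752  0.0412] len 0.2489
   mean [0.5101 0.1229 0.0184] 57 zmax 0.026 zmed 0.018
   mean [0.5377 0.0612 0.0218] 128 zmax 0.03 zmed 0.022
   mean [ 0.5865 -0.0481  0.0397] 112 zmax 0.045 zmed 0.04
side 398 dir [ 0.408 -0.905  0.118] yaw -65.8 handle end [0.4906 0.1438 0.0118] head end [ 0.5919 -0.0812  0.0412] len 0.2485
   mean [0.5031 0.1172 0.0175] 62 zmax 0.023 zmed 0.018
   mean [0.5318 0.0524 0.0214] 163 zmax 0.032 zmed 0.022
   mean [ 0.5795 -0.0537  0.0391] 173 zmax 0.045 zmed 0.039
wrist 2611 dir [ 0.406 -0.908  0.107] yaw -65.9 handle end [0.4876 0.1628 0.0128] head end [ 0.5857 -0.0564  0.0386] len 0.2416
   mean [0.5013 0.1323 0.0183] 526 zmax 0.022 zmed 0.018
   mean [0.5236 0.0825 0.0214] 1290 zmax 0.027 zmed 0.021
   mean [ 0.575  -0.0323  0.0372] 991 zmax 0.041 zmed 0.039
```

View pics/l2.png

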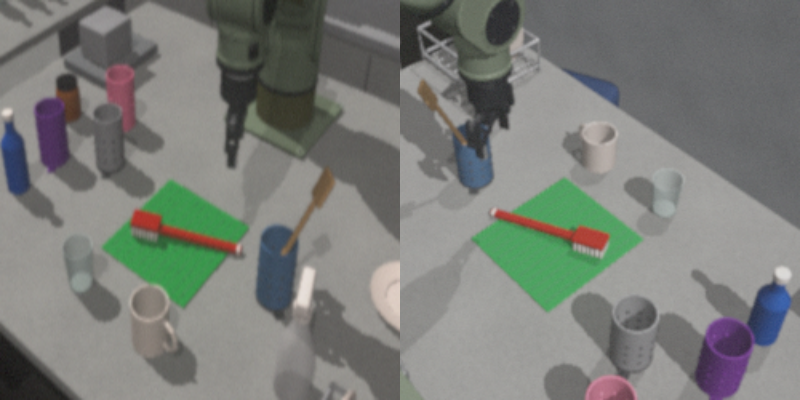

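View pics/l_wrist.png

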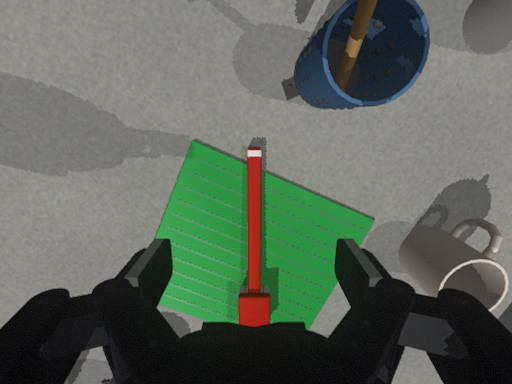

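The brush lies bristles down on the mat, straight along yaw −66°, with its head end near (0.596, −0.082). I regrip near the head's tip.

```bash
python3 plan.py 40 "0.586,-0.059,0.15,-65.9" "0.586,-0.059,0.11,-65.9"
```

```text
t 8.9 p [0.4939 0.1375 0.2139] rpy [-89.54   0.2  -65.81] j [-26.  37.  12. 100. -11.  44.  16.] w 0.0854 F [-0.4  0.  -0.8]
wp 0.586,-0.059,0.15,-65.9
{"tx":36,"ty":11,"tz":1,"spin":0.000},
{"tx":36,"ty":11,"tz":1,"spin":0.000},
{"tx":36,"ty":11,"tz":1,"spin":0.000},
{"tx":36,"ty":11,"tz":1,"spin":0.000},
{"tx":36,"ty":11,"tz":1,"spin":0.000},
{"tx":36,"ty":11,"tz":1,"spin":0.000},
wp 0.586,-0.059,0.11,-65.9
{"tx":-0,"ty":40,"tz":-0,"spin":0.000},
```

Emit:
{"fn": "step_arm", "kwargs": {"moves": [{"tx":36,"ty":11,"tz":1,"spin":0},{"tx":36,"ty":11,"tz":1,"spin":0},{"tx":36,"ty":11,"tz":1,"spin":0},{"tx":36,"ty":11,"tz":0,"spin":0},{"tx":36,"ty":11,"tz":0,"spin":0},{"tx":36,"ty":11,"tz":0,"spin":0},{"tx":0,"ty":25,"tz":0,"spin":0},{"tx":0,"ty":0,"tz":0,"spin":0}]}}

```text
clock: 9.7
tcp_pos: [0.5853, -0.0637, 0.11]
tool_rot: [-90.0, 0.6, -65.6]
wrist_force: [-0.3, 1.2, 0.3]
grip_width: 0.0855
```

```bash
python3 snap.py m wrist scene;  python3 brush.py m wrist scene; python3 plan.py 20 "0.586,-0.059,0.009,-65.9"
```

```text
wrist 7541 dir [ 0.403 -0.904  0.144] yaw -65.9 handle end [0.528  0.0726 0.0194] head end [ 0.5953 -0.0784  0.0435] len 0.167
   mean [0.5397 0.0464 0.0237] 1952 zmax 0.027 zmed 0.024
   mean [0.5445 0.0355 0.0244] 2751 zmax 0.029 zmed 0.024
   mean [ 0.5828 -0.0503  0.0397] 3897 zmax 0.043 zmed 0.04
scene 285 dir [ 0.404 -0.908  0.114] yaw -66.0 handle end [0.4982 0.1509 0.013 ] head end [ 0.5984 -0.0741  0.0412] len 0.2479
   mean [0.5098 0.1236 0.0183] 57 zmax 0.025 zmed 0.019
   mean [0.537  0.0649 0.0216] 119 zmax 0.03 zmed 0.021
   mean [ 0.5858 -0.0465  0.0396] 114 zmax 0.046 zmed 0.04
t 9.8 p [ 0.5867 -0.0637  0.1133] rpy [-89.84   0.43 -65.58] j [ -0.  51.   8.  89. -10.  40.  36.] w 0.0851 F [-0.5 -0.1  0.6]
wp 0.586,-0.059,0.009,-65.9
{"tx":-1,"ty":17,"tz":0,"spin":0.001},
{"tx":-1,"ty":17,"tz":0,"spin":0.001},
{"tx":-1,"ty":17,"tz":0,"spin":0.001},
{"tx":-1,"ty":17,"tz":0,"spin":0.001},
{"tx":-1,"ty":17,"tz":0,"spin":0.001},
{"tx":-1,"ty":17,"tz":0,"spin":0.001},
```

View pics/m_wrist.png

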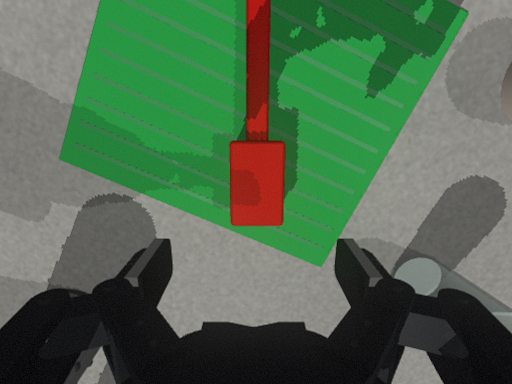

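Emit:
{"fn": "step_arm", "kwargs": {"moves": [{"tx":-1,"ty":17,"tz":0,"spin":0},{"tx":-1,"ty":18,"tz":0,"spin":0},{"tx":-1,"ty":18,"tz":0,"spin":0},{"tx":-1,"ty":18,"tz":0,"spin":0},{"tx":0,"ty":18,"tz":0,"spin":0},{"tx":0,"ty":13,"tz":0,"spin":0},{"tx":0,"ty":0,"tz":0,"spin":0}]}}

```text
clock: 10.5
tcp_pos: [0.5885, -0.0531, 0.0161]
tool_rot: [-89.3, 0.3, -65.1]
wrist_force: [0.1, 0.7, 0.3]
grip_width: 0.0853
```

```bash
python3 plan.py 10 "0.586,-0.059,0.009,-65.9"
```

```text
t 10.5 p [ 0.5885 -0.0531  0.0161] rpy [-89.31   0.26 -65.14] j [ -0.  60.   5.  92. -11.  29.  37.] w 0.0853 F [0.1 0.7 0.3]
wp 0.586,-0.059,0.009,-65.9
{"tx":4.3,"ty":7.1,"tz":-4.8,"spin":0.013},
```

Emit:
{"fn": "step_arm", "kwargs": {"moves": [{"tx":5,"ty":8,"tz":-3,"spin":0.013},{"tx":0,"ty":0,"tz":0,"spin":0}]}}

```text
clock: 10.7
tcp_pos: [0.5887, -0.0589, 0.0091]
tool_rot: [-89.2, 0.2, -65.9]
wrist_force: [0.4, -0.3, -0.2]
grip_width: 0.0857
```

Emit:
{"fn": "step_arm", "kwargs": {"moves": [{"tx":0,"ty":0,"tz":0,"spin":0},{"tx":0,"ty":0,"tz":0,"spin":0},{"tx":0,"ty":0,"tz":0,"spin":0},{"tx":0,"ty":0,"tz":0,"spin":0},{"tx":0,"ty":0,"tz":0,"spin":0}], "grip": 0, "newtons": 20}}

```text
clock: 11.2
tcp_pos: [0.5895, -0.0591, 0.0109]
tool_rot: [-89.1, 0.2, -65.9]
wrist_force: [-0.6, -0.4, -1.1]
grip_width: 0.0434
```

Emit:
{"fn": "step_arm", "kwargs": {"moves": [{"tx":-1,"ty":-20,"tz":0,"spin":0},{"tx":-1,"ty":-30,"tz":0,"spin":0},{"tx":-1,"ty":-30,"tz":0,"spin":0},{"tx":0,"ty":0,"tz":0,"spin":0}]}}

```text
clock: 11.6
tcp_pos: [0.5866, -0.057, 0.093]
tool_rot: [-89.2, 0.2, -65.9]
wrist_force: [-0.0, 0.0, -0.7]
grip_width: 0.0435
```

```bash
python3 snap.py n side wrist; python3 plan.py 30 ;python3 -c "
import cv2,numpy as np
a=cv2.imread('pics/n_wrist.png');b=cv2.imread('pics/n_side.png')[80:330,150:400]
cv2.imwrite('pics/n2.png',np.hstack([cv2.resize(a,(400,300)),cv2.resize(b,(400,300))]))"
```

```text
t 11.7 p [ 0.5854 -0.0568  0.0899] rpy [-89.39   0.31 -65.91] j [ -1.  53.   7.  91. -11.  36.  36.] w 0.0438 F [ 0.1  0.  -2.1]
```

View pics/n2.png

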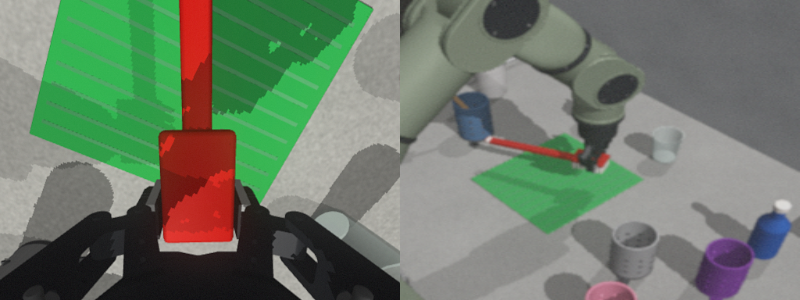

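The brush is held level at the head and doesn't droop by itself. I'll pivot it in the grip by pushing the handle end against the blue crock's outside wall, which is screwed down and already lined up, while the hand rises on an arc.

```bash
python3 plan.py 30 "0.654,0.008,0.09,-65.9"
python3 - <<'E'
from h import *
im,d,m=load('pics/n_wrist.npz');P=cloud(d,m)
hsv=cv2.cvtColor(im,cv2.COLOR_BGR2HSV).astype(int);H,S,V=hsv[...,0],hsv[...,1],hsv[...,2]
red=((H<8)|(H>172))&(S>150)&(V>50)&(d>0)&(d<.4)
q=P[red];u=np.array([.41,-.912]);s=q[:,:2]@u
for lo in np.arange(s.min(),s.max(),.02):
    k=(s>=lo)&(s<lo+.02); print(round(lo,3),q[k].mean(0).round(4),k.sum())
E
```

```text
t 11.7 p [ 0.5854 -0.0568  0.0899] rpy [-89.39   0.31 -65.91] j [ -1.  53.   7.  91. -11.  36.  36.] w 0.0438 F [ 0.1  0.  -2.1]
wp 0.654,0.008,0.09,-65.9
{"tx":-8,"ty":-0,"tz":22,"spin":-0.000},
{"tx":-8,"ty":-0,"tz":22,"spin":-0.000},
{"tx":-8,"ty":-0,"tz":22,"spin":-0.000},
{"tx":-8,"ty":-0,"tz":22,"spin":-0.000},
0.177 [0.5422 0.0389 0.1039] 2095
0.197 [0.5504 0.021  0.1051] 1941
0.217 [0.5588 0.0028 0.1064] 1746
0.237 [ 0.5679 -0.0171  0.1158] 3561
0.257 [ 0.5754 -0.0335  0.1192] 4090
0.277 [ 0.5837 -0.0517  0.1204] 3753
0.297 [ 0.5911 -0.0682  0.1215] 2686
0.317 [nan nan nan] 0
0.337 [nan nan nan] 0
0.357 [nan nan nan] 0
0.377 [nan nan nan] 0
0.397 [ 6.370e-01 -1.658e-01 -2.000e-04] 12<stdin>:7: RuntimeWarning: Mean of empty slice.
  ret = um.true_divide(
```

Emit:
{"fn": "step_arm", "kwargs": {"moves": [{"tx":-8,"ty":0,"tz":22,"spin":0},{"tx":-8,"ty":0,"tz":22,"spin":0},{"tx":-8,"ty":0,"tz":22,"spin":0},{"tx":-8,"ty":0,"tz":22,"spin":0},{"tx":0,"ty":0,"tz":0,"spin":0}]}}

```text
clock: 12.2
tcp_pos: [0.6525, 0.0101, 0.0844]
tool_rot: [-89.8, 0.5, -66.0]
wrist_force: [0.4, 0.1, -0.6]
grip_width: 0.0436
```

```bash
python3 snap.py o side wrist; python3 plan.py 30 "0.654,0.008,0.09,-65.9";python3 -c "
import cv2,numpy as np
a=cv2.imread('pics/o_wrist.png');b=cv2.imread('pics/o_side.png')[80:330,150:400]
cv2.imwrite('pics/o2.png',np.hstack([cv2.resize(a,(400,300)),cv2.resize(b,(400,300))]))"
```

```text
t 12.3 p [0.651  0.0074 0.0847] rpy [-89.92   0.44 -66.13] j [ -7.  58.   9.  76. -11.  47.  29.] w 0.0435 F [-0.2 -0.1 -0.9]
wp 0.654,0.008,0.09,-65.9
{"tx":1,"ty":-5,"tz":3,"spin":-0.004},
```

View pics/o2.png

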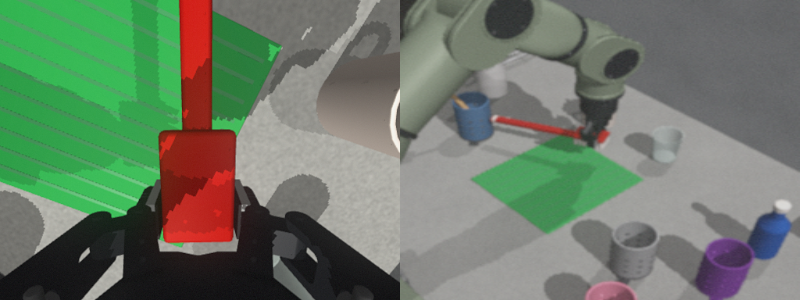

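Emit:
{"fn": "step_arm", "kwargs": {"moves": [{"tx":-7,"ty":0,"tz":0,"spin":0},{"tx":-7,"ty":0,"tz":0,"spin":0},{"tx":-4,"ty":0,"tz":0,"spin":0}]}}

```text
clock: 12.6
tcp_pos: [0.6437, 0.0173, 0.0846]
tool_rot: [-90.0, -0.1, -66.4]
wrist_force: [11.5, -28.9, 4.1]
grip_width: 0.0441
```

```bash
python3 plan.py 30
```

```text
t 12.6 p [0.6437 0.0173 0.0846] rpy [-8.998e+01 -8.000e-02 -6.642e+01] j [ -9.  57.  10.  78. -11.  46.  28.] w 0.0441 F [ 11.5 -28.9   4.1]
```

Emit:
{"fn": "step_arm", "kwargs": {"moves": [{"tx":-3,"ty":-15,"tz":0,"spin":0},{"tx":-4,"ty":-20,"tz":0,"spin":0},{"tx":-6,"ty":-20,"tz":0,"spin":0},{"tx":-8,"ty":-20,"tz":0,"spin":0}]}}

```text
clock: 13.0
tcp_pos: [0.6329, 0.0328, 0.16]
tool_rot: [-90.2, -0.3, -66.7]
wrist_force: [0.6, -1.9, -1.2]
grip_width: 0.0436
```

```bash
python3 snap.py p side wrist; python3 plan.py 30 ;python3 -c "
import cv2,numpy as np
a=cv2.imread('pics/p_wrist.png');b=cv2.imread('pics/p_side.png')[80:330,150:400]
cv2.imwrite('pics/p2.png',np.hstack([cv2.resize(a,(400,300)),cv2.resize(b,(400,300))]))"
```

```text
t 13.1 p [0.6338 0.034  0.1617] rpy [-90.02  -0.36 -66.63] j [-11.  51.  11.  77. -11.  53.  26.] w 0.0438 F [ 1.3 -2.4 -0.1]
```

View pics/p2.png

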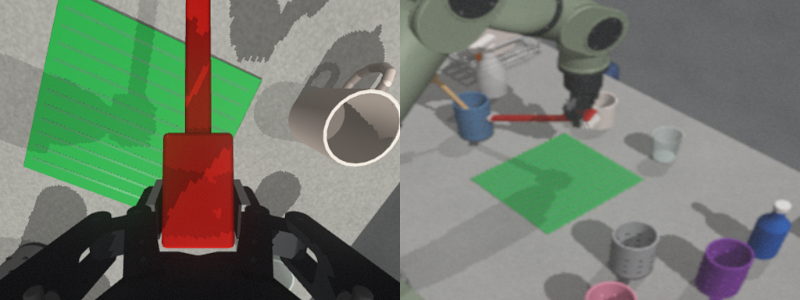

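```bash
cat > tilt.py <<'E'
import sys; from h import *
im,d,m=load(f'pics/{sys.argv[1]}_wrist.npz');P=cloud(d,m)
hsv=cv2.cvtColor(im,cv2.COLOR_BGR2HSV).astype(int);H,S,V=hsv[...,0],hsv[...,1],hsv[...,2]
red=((H<8)|(H>172))&(S>150)&(V>40)&(d>0)&(d<.5)&(P[...,2]>.03)
q=P[red];u=np.array([.4,-.916]);s=q[:,:2]@u
for lo in np.arange(s.min(),s.max(),.02):
    k=(s>=lo)&(s<lo+.02)
    if k.sum()>20: print(round(lo,3),q[k].mean(0).round(4),k.sum())
E
python3 tilt.py p
```

```text
0.092 [0.5865 0.1447 0.1329] 1123
0.112 [0.5944 0.1266 0.141 ] 1166
0.132 [0.6023 0.1083 0.1492] 1197
0.152 [0.6103 0.0898 0.1573] 1306
0.172 [0.6188 0.0699 0.1753] 3255
0.192 [0.6262 0.053  0.1846] 4116
0.212 [0.6341 0.0346 0.1927] 4397
0.232 [0.6399 0.0214 0.1986] 2002
```

The wrist cloud shows a tilt of 22°, just as the arc predicts. Continuing.

Emit:
{"fn": "step_arm", "kwargs": {"moves": [{"tx":-11,"ty":-19,"tz":0,"spin":0},{"tx":-12,"ty":-19,"tz":0,"spin":0},{"tx":-14,"ty":-18,"tz":0,"spin":0},{"tx":-15,"ty":-17,"tz":0,"spin":0},{"tx":-17,"ty":-15,"tz":0,"spin":0},{"tx":-18,"ty":-14,"tz":0,"spin":0}]}}

```text
clock: 13.7
tcp_pos: [0.5963, 0.1115, 0.2625]
tool_rot: [-90.3, -0.6, -67.0]
wrist_force: [1.1, -0.9, -1.0]
grip_width: 0.0434
```

```bash
python3 snap.py q side wrist; python3 plan.py 30 ;python3 -c "
import cv2,numpy as np
a=cv2.imread('pics/q_wrist.png');b=cv2.imread('pics/q_side.png')[30:280,120:370]
cv2.imwrite('pics/q2.png',np.hstack([cv2.resize(a,(400,300)),cv2.resize(b,(400,300))]))";python3 tilt.py q
```

```text
t 13.8 p [0.5963 0.1135 0.2633] rpy [-90.23  -0.49 -66.84] j [-20.  43.  14.  75. -10.  64.  18.] w 0.0437 F [ 0.5 -0.2 -1. ]
0.004 [0.5489 0.2246 0.1116] 306
0.024 [0.5568 0.2059 0.1399] 384
0.044 [0.5646 0.1877 0.1674] 484
0.064 [0.5726 0.1694 0.1952] 668
0.084 [0.5808 0.1509 0.2235] 921
0.104 [0.5893 0.1323 0.2697] 4312
0.124 [0.5969 0.1141 0.2968] 6736
0.144 [0.6018 0.1036 0.309 ] 875
```

View pics/q2.png

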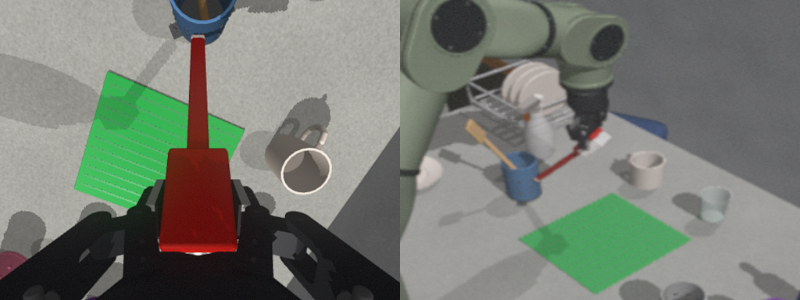

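Now at 54°, so I finish the arc.

Emit:
{"fn": "step_arm", "kwargs": {"moves": [{"tx":-19,"ty":-12,"tz":0,"spin":0},{"tx":-20,"ty":-11,"tz":0,"spin":0},{"tx":-21,"ty":-9,"tz":0,"spin":0},{"tx":-22,"ty":-7,"tz":0,"spin":0},{"tx":-22,"ty":-5,"tz":0,"spin":0},{"tx":-8,"ty":-1,"tz":0,"spin":0}]}}

```text
clock: 14.4
tcp_pos: [0.5522, 0.2127, 0.302]
tool_rot: [-90.6, -0.7, -67.3]
wrist_force: [0.4, -1.1, -0.8]
grip_width: 0.0438
```

```bash
python3 snap.py r side wrist; python3 plan.py 30 ;python3 -c "
import cv2,numpy as np
a=cv2.imread('pics/r_wrist.png');b=cv2.imread('pics/r_side.png')[30:280,120:370]
cv2.imwrite('pics/r2.png',np.hstack([cv2.resize(a,(400,300)),cv2.resize(b,(400,300))]))";python3 tilt.py r
```

```text
t 14.5 p [0.5525 0.2117 0.3017] rpy [-90.65  -0.72 -67.3 ] j [-32.  40.  15.  74. -10.  69.   7.] w 0.0439 F [ 0.2 -1.2 -1.2]
-0.002 [0.5472 0.2235 0.241 ] 1420
0.018 [0.5527 0.2143 0.3288] 8819
```

View pics/r2.png

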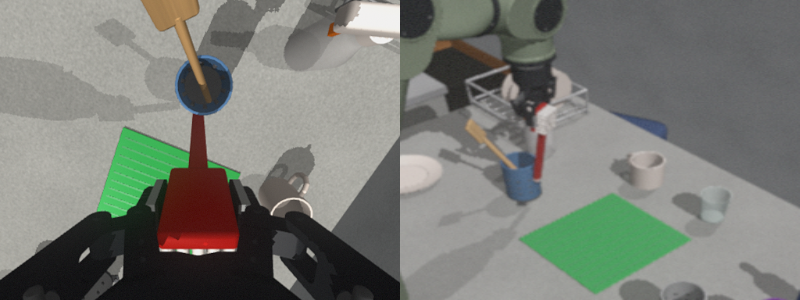

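The brush is now nearly upright, handle down. I back away from the crock and lift.

Emit:
{"fn": "step_arm", "kwargs": {"moves": [{"tx":10,"ty":-10,"tz":0,"spin":0},{"tx":10,"ty":-30,"tz":0,"spin":0},{"tx":10,"ty":-35,"tz":0,"spin":0},{"tx":15,"ty":-35,"tz":0,"spin":0},{"tx":30,"ty":-10,"tz":0,"spin":0},{"tx":40,"ty":0,"tz":0,"spin":0},{"tx":40,"ty":0,"tz":0,"spin":0},{"tx":0,"ty":0,"tz":0,"spin":0}], "newtons": 30}}

```text
clock: 15.3
tcp_pos: [0.6166, 0.049, 0.43]
tool_rot: [-90.9, -1.0, -68.0]
wrist_force: [0.2, -0.1, -1.0]
grip_width: 0.0435
```

```bash
python3 snap.py s side scene; python3 plan.py 40 "0.47,-0.2,0.415,-66";python3 -c "
import cv2,numpy as np
a=cv2.imread('pics/s_scene.png')[70:320,150:400];b=cv2.imread('pics/s_side.png')[30:280,120:370]
cv2.imwrite('pics/s2.png',np.hstack([cv2.resize(a,(400,400)),cv2.resize(b,(400,400))]))"
cat > up.py <<'E'
import sys; from h import *
bx=[float(v) for v in sys.argv[2].split(',')]
for n in ('scene','side'):
    im,d,m=load(f'pics/{sys.argv[1]}_{n}.npz');P=cloud(d,m)
    hsv=cv2.cvtColor(im,cv2.COLOR_BGR2HSV).astype(int);H,S,V=hsv[...,0],hsv[...,1],hsv[...,2]
    red=((H<8)|(H>172))&(S>130)&(V>40)&(d>0)&(np.hypot(P[...,0]-bx[0],P[...,1]-bx[1])<bx[2])
    q=P[red];ys,xs=np.where(red)
    print(n,len(q),'z',np.percentile(q[:,2],[1,99]).round(3),'px bottom',xs[ys.argmax()],ys.max())
    q=q[q[:,2]<np.percentile(q[:,2],1)+.16]
    w=np.linalg.svd(q-q.mean(0))[2][0];w*=np.sign(w[2]);c=q.mean(0)
    print('  handle mean',c.round(4),'dir',w.round(3),'lean',np.degrees(np.arccos(w[2])).round(1),'bottom xy',(c+w*(np.percentile(q[:,2],1)-c[2])/w[2]).round(4))
E
python3 - <<'E'
from cell import readout; s=readout.get_state()['tcp_pos']; import subprocess
print(subprocess.run(['python3','up.py','s',f'{s[0]},{s[1]},0.1'],capture_output=True,text=True).stdout)
E
```

```text
t 15.4 p [0.6157 0.0536 0.4302] rpy [-90.8   -0.89 -67.72] j [-14.  40.  16.  46.  -9.  95.  20.] w 0.0433 F [-0.7  0.7 -0.2]
wp 0.47,-0.2,0.415,-66
{"tx":22,"ty":2,"tz":-29,"spin":-0.004},
{"tx":22,"ty":2,"tz":-29,"spin":-0.004},
{"tx":22,"ty":2,"tz":-29,"spin":-0.004},
{"tx":22,"ty":2,"tz":-29,"spin":-0.004},
{"tx":22,"ty":2,"tz":-29,"spin":-0.004},
{"tx":22,"ty":2,"tz":-29,"spin":-0.004},
{"tx":22,"ty":2,"tz":-29,"spin":-0.004},
{"tx":22,"ty":2,"tz":-29,"spin":-0.004},
scene 130 z [0.231 0.422] px bottom 261 206
  handle mean [0.6189 0.0635 0.3159] dir [ 0.067 -0.134  0.989] lean 8.6 bottom xy [0.6132 0.075  0.2306]
side 176 z [0.229 0.493] px bottom 249 165
  handle mean [0.6069 0.0498 0.3131] dir [ 0.075 -0.138  0.988] lean 9.0 bottom xy [0.6004 0.0618 0.2277]
```

View pics/s2.png

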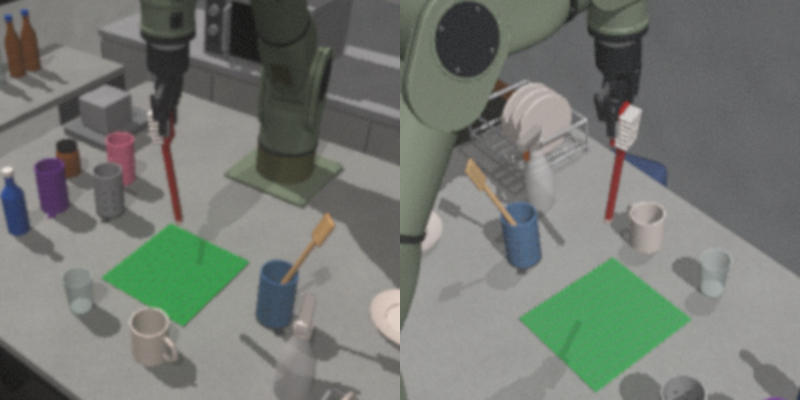

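The brush leans about 9°, with its handle end near z = 0.206, roughly (−10, +18) mm from the TCP. Moving over the steel crock.

Emit:
{"fn": "step_arm", "kwargs": {"moves": [{"tx":22,"ty":2,"tz":-28,"spin":-0.004},{"tx":22,"ty":2,"tz":-28,"spin":-0.004},{"tx":22,"ty":2,"tz":-28,"spin":-0.004},{"tx":22,"ty":2,"tz":-28,"spin":-0.004},{"tx":22,"ty":2,"tz":-28,"spin":-0.004},{"tx":22,"ty":2,"tz":-28,"spin":-0.004},{"tx":22,"ty":2,"tz":-28,"spin":-0.004},{"tx":22,"ty":2,"tz":-28,"spin":-0.004}]}}

```text
clock: 16.2
tcp_pos: [0.4738, -0.2006, 0.4194]
tool_rot: [-90.8, -0.7, -65.2]
wrist_force: [1.0, -0.2, -0.5]
grip_width: 0.0437
```

```bash
python3 plan.py 40 "0.473,-0.286,0.415,-66"
```

```text
t 16.2 p [ 0.4738 -0.2006  0.4194] rpy [-90.79  -0.7  -65.17] j [10. 27. 16. 75. -6. 80. 50.] w 0.0437 F [ 1.  -0.2 -0.5]
wp 0.473,-0.286,0.415,-66
{"tx":26,"ty":1,"tz":-12,"spin":0.005},
{"tx":26,"ty":1,"tz":-12,"spin":0.005},
{"tx":26,"ty":1,"tz":-12,"spin":0.005},
```

Emit:
{"fn": "step_arm", "kwargs": {"moves": [{"tx":26,"ty":1,"tz":-12,"spin":0.005},{"tx":26,"ty":1,"tz":-12,"spin":0.005},{"tx":26,"ty":1,"tz":-12,"spin":0.005},{"tx":0,"ty":0,"tz":0,"spin":0},{"tx":0,"ty":0,"tz":0,"spin":0}]}}

```text
clock: 16.7
tcp_pos: [0.4694, -0.2928, 0.4196]
tool_rot: [-90.7, -0.8, -66.2]
wrist_force: [0.2, 0.4, -1.6]
grip_width: 0.0437
```

```bash
python3 snap.py t side scene wrist; python3 plan.py 40 ;python3 -c "
import cv2,numpy as np
a=cv2.imread('pics/t_scene.png')[90:230,150:290];b=cv2.imread('pics/t_side.png')[180:340,210:370]
cv2.imwrite('pics/t2.png',np.hstack([cv2.resize(a,(400,400)),cv2.resize(b,(400,400))]))"
python3 up.py t 0.473,-0.286,0.08
```

```text
t 16.85 p [ 0.4697 -0.2921  0.4197] rpy [-90.73  -0.78 -66.15] j [20. 31. 16. 67. -7. 83. 59.] w 0.0438 F [-0.  -0.  -0.7]
scene 109 z [0.221 0.417] px bottom 217 159
  handle mean [ 0.471  -0.279   0.3005] dir [ 0.082 -0.133  0.988] lean 9.0 bottom xy [ 0.4644 -0.2683  0.221 ]
side 150 z [0.218 0.405] px bottom 294 261
  handle mean [ 0.4578 -0.2897  0.3001] dir [ 0.078 -0.138  0.987] lean 9.1 bottom xy [ 0.4513 -0.2781  0.2175]
```

View pics/t2.png

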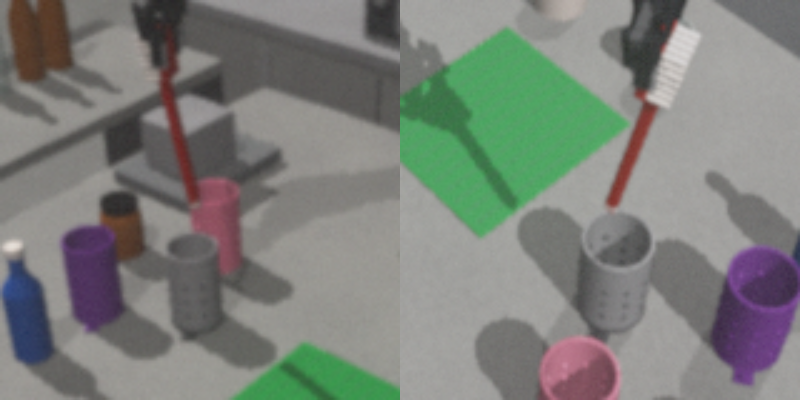

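View pics/t_wrist.png

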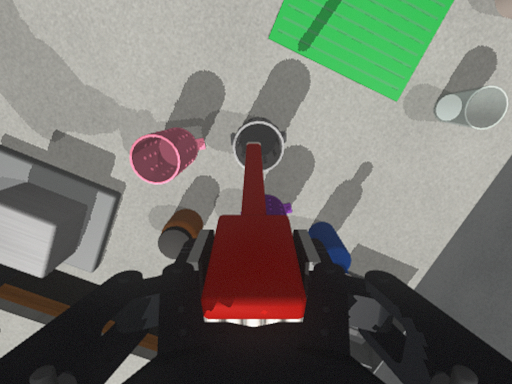

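Emit:
{"fn": "step_arm", "kwargs": {"moves": [{"tx":0,"ty":15,"tz":4,"spin":0},{"tx":0,"ty":15,"tz":3,"spin":0},{"tx":0,"ty":8,"tz":0,"spin":0},{"tx":0,"ty":0,"tz":0,"spin":0}]}}

```text
clock: 17.25
tcp_pos: [0.4769, -0.287, 0.3815]
tool_rot: [-90.6, -0.8, -65.9]
wrist_force: [0.3, 0.7, -0.5]
grip_width: 0.0435
```

```bash
python3 snap.py u side scene wrist; python3 plan.py 40 ;python3 -c "
import cv2,numpy as np
a=cv2.imread('pics/u_scene.png')[120:220,170:270];b=cv2.imread('pics/u_side.png')[220:320,240:340]
cv2.imwrite('pics/u2.png',np.hstack([cv2.resize(a,(400,400)),cv2.resize(b,(400,400))]))"
python3 up.py u 0.473,-0.286,0.08
```

```text
t 17.4 p [ 0.4771 -0.2876  0.3826] rpy [-90.57  -0.9  -65.93] j [19. 32. 16. 72. -8. 76. 59.] w 0.0436 F [ 0.2 -1.2 -0.6]
scene 103 z [0.183 0.378] px bottom 217 168
  handle mean [ 0.4791 -0.2729  0.2633] dir [ 0.081 -0.136  0.987] lean 9.1 bottom xy [ 0.4725 -0.2619  0.1833]
side 134 z [0.178 0.358] px bottom 293 266
  handle mean [ 0.4653 -0.2836  0.2611] dir [ 0.073 -0.137  0.988] lean 8.9 bottom xy [ 0.4592 -0.272   0.1777]
```

View pics/u2.png

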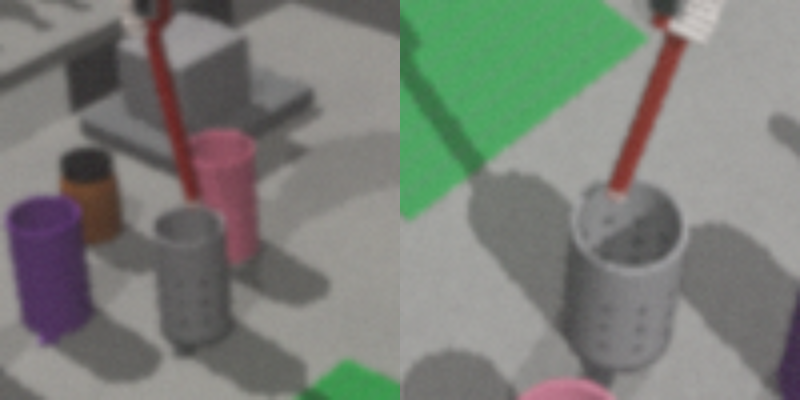

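The handle end is inside the rim circle, 13 mm off the axis. Lowering.

Emit:
{"fn": "step_arm", "kwargs": {"moves": [{"tx":0,"ty":20,"tz":0,"spin":0},{"tx":0,"ty":20,"tz":0,"spin":0},{"tx":0,"ty":20,"tz":0,"spin":0},{"tx":0,"ty":20,"tz":0,"spin":0},{"tx":0,"ty":20,"tz":0,"spin":0},{"tx":0,"ty":15,"tz":0,"spin":0},{"tx":0,"ty":0,"tz":0,"spin":0}]}}

```text
clock: 18.1
tcp_pos: [0.4781, -0.2912, 0.2683]
tool_rot: [-90.3, -1.3, -65.9]
wrist_force: [-0.3, 0.8, 1.1]
grip_width: 0.0437
```

Emit:
{"fn": "step_arm", "kwargs": {"moves": [{"tx":0,"ty":10,"tz":0,"spin":0},{"tx":0,"ty":8,"tz":0,"spin":0},{"tx":0,"ty":5,"tz":0,"spin":0}]}}

```text
clock: 18.4
tcp_pos: [0.4791, -0.2924, 0.2462]
tool_rot: [-90.2, -1.4, -66.0]
wrist_force: [-0.9, 0.2, -0.5]
grip_width: 0.0436
```

```bash
python3 snap.py v side scene wrist; python3 plan.py 40 ;python3 -c "
import cv2,numpy as np
a=cv2.imread('pics/v_scene.png')[120:220,170:270];b=cv2.imread('pics/v_side.png')[220:320,240:340]
cv2.imwrite('pics/v2.png',np.hstack([cv2.resize(a,(400,400)),cv2.resize(b,(400,400))]))"
python3 up.py v 0.473,-0.286,0.08
```

```text
t 18.55 p [ 0.479  -0.2924  0.2465] rpy [-90.19  -1.41 -65.96] j [ 20.  39.  14.  88. -10.  53.  61.] w 0.0434 F [-0.1 -0.2 -0.9]
scene 49 z [0.128 0.256] px bottom 214 179
  handle mean [ 0.4865 -0.2834  0.1806] dir [ 0.055 -0.058  0.997] lean 4.6 bottom xy [ 0.4836 -0.2804  0.1282]
side 81 z [0.092 0.236] px bottom 297 285
  handle mean [ 0.4702 -0.2928  0.1504] dir [ 0.026 -0.122  0.992] lean 7.2 bottom xy [ 0.4687 -0.2857  0.0925]
```

View pics/v2.png

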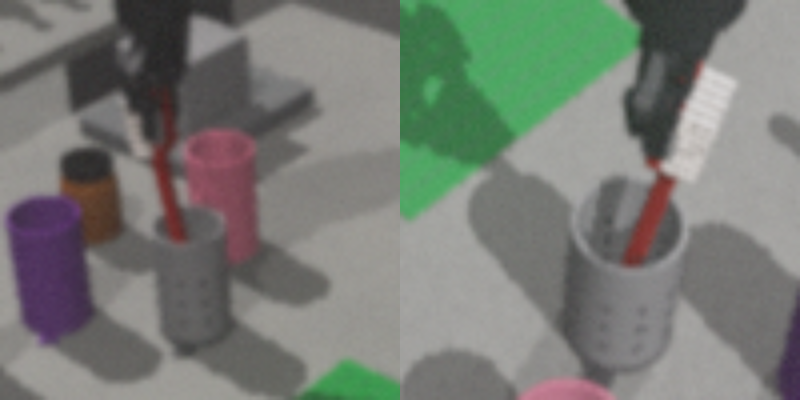

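Emit:
{"fn": "step_arm", "kwargs": {"moves": [{"tx":0,"ty":4,"tz":0,"spin":0},{"tx":0,"ty":4,"tz":0,"spin":0},{"tx":0,"ty":3,"tz":0,"spin":0}]}}

```text
clock: 18.85
tcp_pos: [0.4794, -0.2929, 0.2357]
tool_rot: [-90.1, -1.5, -66.0]
wrist_force: [-0.4, 0.1, -0.8]
grip_width: 0.0434
```

Emit:
{"fn": "step_arm", "kwargs": {"moves": [{"tx":0,"ty":3,"tz":0,"spin":0},{"tx":0,"ty":2,"tz":0,"spin":0}]}}

```text
clock: 19.05
tcp_pos: [0.4794, -0.293, 0.2301]
tool_rot: [-90.1, -1.5, -66.0]
wrist_force: [0.2, -1.1, -1.5]
grip_width: 0.044
```

Emit:
{"fn": "step_arm", "kwargs": {"moves": [{"tx":0,"ty":2,"tz":0,"spin":0},{"tx":0,"ty":2,"tz":0,"spin":0}]}}

```text
clock: 19.25
tcp_pos: [0.4801, -0.2938, 0.2268]
tool_rot: [-90.1, -1.6, -66.0]
wrist_force: [-1.8, -2.0, 32.9]
grip_width: 0.0434
```

Emit:
{"fn": "step_arm", "kwargs": {"moves": [{"tx":0,"ty":2,"tz":0,"spin":0},{"tx":0,"ty":2,"tz":0,"spin":0}]}}

```text
clock: 19.45
tcp_pos: [0.4817, -0.2964, 0.2262]
tool_rot: [-89.8, -2.1, -66.0]
wrist_force: [-1.2, -3.1, 28.2]
grip_width: 0.0432
```

The wrist force jumped to about 30 N at z = 0.227, so the handle is on the floor. I ease off and release.

Emit:
{"fn": "step_arm", "kwargs": {"moves": [{"tx":0,"ty":-1.5,"tz":0,"spin":0},{"tx":0,"ty":0,"tz":0,"spin":0}]}}

```text
clock: 19.65
tcp_pos: [0.4819, -0.2969, 0.2283]
tool_rot: [-89.8, -2.2, -66.0]
wrist_force: [0.2, 0.3, -1.5]
grip_width: 0.0435
```

Emit:
{"fn": "step_arm", "kwargs": {"moves": [{"tx":0,"ty":0,"tz":0,"spin":0},{"tx":0,"ty":0,"tz":0,"spin":0},{"tx":0,"ty":0,"tz":0,"spin":0},{"tx":0,"ty":0,"tz":0,"spin":0},{"tx":0,"ty":0,"tz":0,"spin":0}], "grip": 1}}

```text
clock: 20.15
tcp_pos: [0.4818, -0.2966, 0.2277]
tool_rot: [-89.8, -2.1, -66.0]
wrist_force: [-0.1, -0.7, -0.4]
grip_width: 0.0854
```

```bash
python3 snap.py w side scene wrist; python3 plan.py 40 ;python3 -c "
import cv2,numpy as np
a=cv2.imread('pics/w_scene.png')[100:220,160:280];b=cv2.imread('pics/w_side.png')[200:320,230:350]
cv2.imwrite('pics/w2.png',np.hstack([cv2.resize(a,(400,400)),cv2.resize(b,(400,400))]))"
```

```text
t 20.3 p [ 0.4818 -0.2966  0.2278] rpy [-89.82  -2.14 -66.01] j [ 21.  40.  14.  90. -10.  50.  61.] w 0.0853 F [-0.9  0.  -0.8]
```

View pics/w2.png

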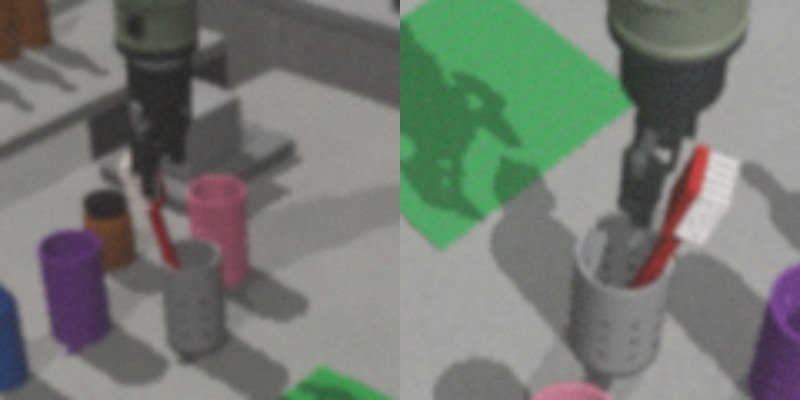

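View pics/w_wrist.png

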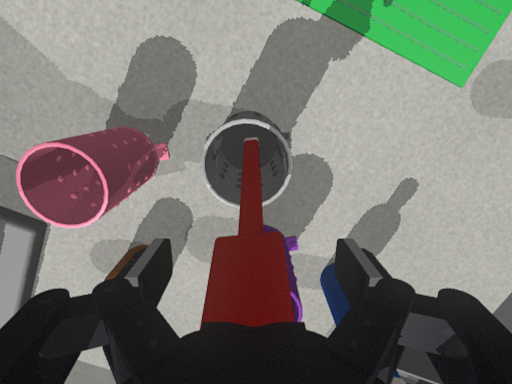

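It is let go and rests on the rim. Retreating straight up between the fingers.

Emit:
{"fn": "step_arm", "kwargs": {"moves": [{"tx":-3,"ty":-20,"tz":0,"spin":0},{"tx":-5,"ty":-30,"tz":0,"spin":0},{"tx":-5,"ty":-40,"tz":0,"spin":0},{"tx":-5,"ty":-40,"tz":0,"spin":0},{"tx":-30,"ty":-20,"tz":0,"spin":0},{"tx":-45,"ty":0,"tz":0,"spin":0},{"tx":-45,"ty":0,"tz":0,"spin":0},{"tx":-45,"ty":0,"tz":0,"spin":0},{"tx":0,"ty":0,"tz":0,"spin":0},{"tx":0,"ty":0,"tz":0,"spin":0}]}}

```text
clock: 21.3
tcp_pos: [0.4009, -0.1185, 0.3763]
tool_rot: [-89.8, -2.1, -66.0]
wrist_force: [0.2, -0.9, 0.7]
grip_width: 0.0852
```

```bash
python3 snap.py x side scene wrist; python3 plan.py 40 ;python3 -c "
import cv2,numpy as np
a=cv2.imread('pics/x_scene.png');b=cv2.imread('pics/x_side.png')[200:320,230:350]
cv2.imwrite('pics/x2.png',np.hstack([cv2.resize(a,(480,360)),cv2.resize(b,(320,360))]))"
python3 up.py x 0.473,-0.3,0.1
python3 - <<'E'
from h import *
for n in ('scene','side'):
    A=load(f'pics/a_{n}.npz');B=load(f'pics/x_{n}.npz');PA=cloud(A[1],A[2]);PB=cloud(B[1],B[2])
    for nm,c,r,h in [('mug',(.777,.13),.09,.1),('glass',(.777,-.077),.06,.1),('soap',(.685,-.404),.06,.2),('spray',(.67,.41),.07,.22),('spoon',(.5,.31),.09,.28),('jar',(.398,-.512),.05,.11)]:
        o=[]
        for P,d in ((PA,A[1]),(PB,B[1])):
            k=(np.hypot(P[...,0]-c[0],P[...,1]-c[1])<r)&(P[...,2]>.03)&(P[...,2]<h+.02)&(d>0); o.append((P[k].mean(0),k.sum()))
        print(n,nm,o[0][1],o[1][1],((o[1][0]-o[0][0])*1000).round(1))
E
```

```text
t 21.45 p [ 0.4011 -0.1195  0.3759] rpy [-89.81  -2.06 -66.12] j [ -0.  17.  17. 100.  -4.  62.  41.] w 0.0855 F [ 0.2 -0.4 -0. ]
scene 72 z [0.133 0.275] px bottom 211 178
  handle mean [ 0.4959 -0.3024  0.2176] dir [ 0.068 -0.102  0.993] lean 7.0 bottom xy [ 0.4901 -0.2937  0.1327]
side 143 z [0.11  0.275] px bottom 301 284
  handle mean [ 0.4735 -0.3139  0.1872] dir [-0.031 -0.178  0.984] lean 10.4 bottom xy [ 0.476  -0.2996  0.1079]
scene mug 645 647 [ 0.1  0.2 -0.2]
scene glass 404 408 [ 0.1  0.3 -0.1]
scene soap 441 440 [-0.1 -0.   0.6]
scene spray 1048 1044 [ 0.1 -0.1 -0.3]
scene spoon 1062 1072 [ 0.4  0.1 -0.9]
scene jar 236 234 [ 0.1 -0.1  0.3]
side mug 520 518 [0.2 0.3 0.5]
side glass 434 433 [-0.2  0.1  0.1]
side soap 779 785 [-0.1  0.1 -0.5]
side spray 729 586 [-5.4 -0.6 -7.7]
side spoon 963 966 [-0.  -0.1 -0.2]
side jar 911 912 [ 0.1  0.  -0.1]
```

View pics/x2.png

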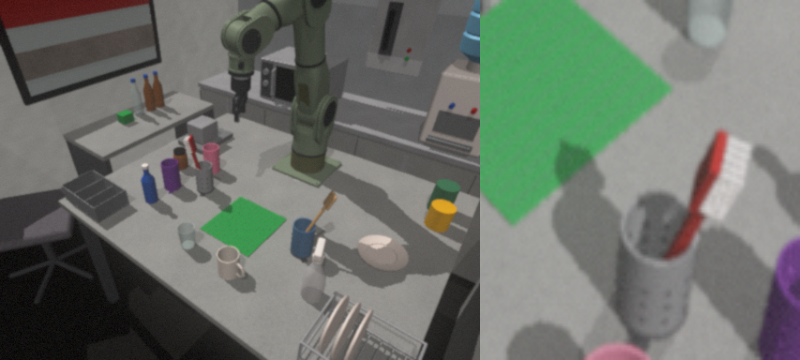

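View pics/x_wrist.png

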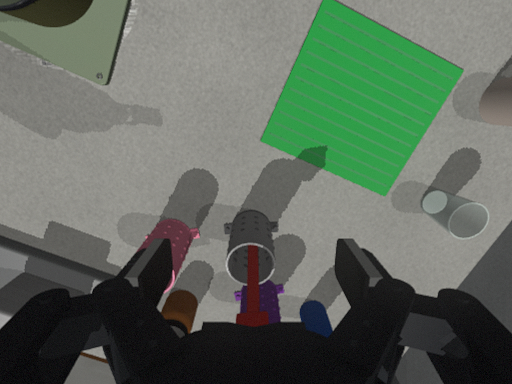

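```bash
python3 -c "
from cell import r; print(r.hand_in())"
```

```text
the job is handed in; nothing more can be done
None
```

The brush is back in the steel crock, handle down and bristles up. It is let go, and I handed the job in at about 21.5 s.

- **What I did:** I gripped the handle, drew the brush out and laid it on the mat. I regripped it at the head, but it did not swing down by itself. So I pushed its handle end against the outside of the screwed-down blue crock to turn it upright in the grip. I then lowered it into the steel crock, eased off and released.
- **Floor contact:** the wrist force rose to about 30 N at the expected height when the handle met the crock floor. The lean was about 9° before I let go.
- **Last pictures:** the brush leans on the rim with its top at about 0.275 m and the gripper is well clear. The two camera lean estimates after release were 7° and 10°. They are rough because the head and rim get in the way, but both are far below the 40° limit.
- **Bystanders:** mug, glass, soap, jar and spoon show shifts of less than 1 mm. The spray bottle read 5–8 mm off in the side view, where fewer of its pixels were visible (probably the arm in front), but 0.3 mm or less in the scene view. I did not measure the plate, but nothing went near it.

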